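Draw a gas sample: tap to the syringe, plunger up to the ring

ROBOT

A 6-joint arm with a two-finger parallel gripper is mounted at the origin on a cart in front of the work surface, level with it; the furniture and walls round the work are solid. World frame = base frame: x ahead of the robot, y to its left, z up, the work surface at z = 0. Lengths are in m, angles in rad, forces in N, time in s.
With the tool pointing down it reaches from about 0.325 to 0.85 m from the base axis. Payload 15.5 kg.
Tool frame: the origin (TCP) lies between the finger pads; the fingertips stand 19 mm ahead of it and the grasp point (between the pads) is the TCP (ctrl.tip_reach is the distance from the TCP to the fingertips, in m); x points along the fingers, y is the direction in which the jaws open and shut, and the axes are right-handed (so a half turn about x gives the same grasp; the last joint's range is limited). The gripper opens to 91 mm and grips with 3 to 60 N. Pads are 32 mm wide; open, the fingers measure 118 mm over their backs; the gripper's body (76 mm by 178 mm) begins 60 mm behind the grasp point.
Start: joints at [1.028, 0.494, 1.345, -0, 1.302, -0.096], TCP at [0.27, 0.564, 0.233] pointing down, gripper open.
Joint ranges: [-2.91, 2.91], [-0.82, 2.16], [0.22, 2.67], [-1.22, 4.37], [0.12, 2.79], [-3.08, 3.08]. Speed limits (rad/s): [1.89, 1.89, 2.57, 3.01, 3.01, 3.01].

INTERFACE

Orientations are given as a unit quaternion [x, y, z, w].
In Python, from bench import ctrl gives the robot as it stands. The module is installed in compiled form; this text tells all that it offers.
- The arm moves only by the tool carry_out, never from a script. Its argument "targets" is a list of rows, each an object of numbers: "dx", "dy", "dz": the shift along the tool's x, y, z as a fraction of full scale; "ax", "ay", "az": the turn, a rotation vector about the tool's x, y, z as a fraction of full scale. In form: [{"dx": .., "dy": .., "dz": .., "ax": .., "ay": .., "az": ..}, ...]. A call has 1 to 20 rows; each row shifts and turns the commanded pose from where the row before left it, along the tool's axes as they then stand; what a row does not reach is not made up. Full scale, the value 1, is 0.8 m for a shift and 180 degrees for a turn. A row lasts 1/8 s, in which the tool goes at most 62.5 mm and 10.7 degrees, less where a joint would pass 70% of its speed; a pose out of reach is approached as far as the arm can. A call with a number of a shift or a turn outside -1 to 1 is refused whole. A call with a gripper value outside its range is refused whole. "hand" is the closure, from -1 (fully open) to 1 (shut), set as the call begins (left out, the last holds). The fingers move at their own pace and stop on an object; the grip force is fixed at half the most. Time passes only in rows, so rows that do not move let the fingers close. It gives the time, the measured TCP pose, the force and the opening at its end, in the units of the state.
- ctrl.get_state(): the state, without advancing time (a new reading comes with each control period).
- ctrl.read_camera(name): name is "scene" or "top"; returns a dict with "img" (480x640x3 uint8, red, green, blue), "camera_matrix" (3x3 intrinsics, pixels), "xyz" and "orientation" of the camera in the world. Camera axes: x right, y down, z forward; pixel columns grow to the right and rows downward; lengths in m; the calibration is good to about 2 mm. A picture is of the moment at which its call begins. There is no depth.
- ctrl.job_done(): hands the job in, once; it reports no verdict.
The state is a dict: "t": time; "joint_pos": joint angles; "joint_velocities": joint speeds; "tau": joint torques, N m; "position": TCP position; "ee_rot": TCP orientation; "contact_force": force on the tool from outside, world axes, zero at the start; "wrist_torque": the same for the moment, N m; "gripper_width": opening from 0.0 (shut) to 1.0 (fully open).
Only numpy, scipy, OpenCV 4.12 (cv2) and the standard library are available. Lean on these libraries where they do the work, as an engineer would, in place of code of your own. Each camera call takes 0.05 s, during which the arm holds its last target.

TASK

Draw a sample with the upright gas syringe on its stand: first turn the tap clockwise until its pointed end stands on the long arrow line that faces the syringe barrel, and only then take the plunger by its round metal head and draw it straight up, without forcing it sideways, until the dark ring round its white body is level with the barrel's rim. It sinks back by itself, so finish while still holding it there in the gripper, with the tap left on its line and the glassware standing around undisturbed.

Things in the scene. Friction and masses are not known exactly. Their poses are not given: they have to be found in the camera images.
- stand: grey base plate 116 x 272 x 12 mm, fixed to the worktop. Origin: centre of its underside. Its y axis runs along the plate from the tap (at y = -80 mm) to the syringe barrel (at y = +80 mm), z up. A 10 mm support rod, 120 mm high, stands 45 mm behind the barrel (+x); a small steel sample cylinder, 34 mm across, 92 mm high, piped to the tap, at x = +38, y = -4 mm
- barrel_rim (a point): centre of the open upper rim of the barrel, on the bore's axis, 165 mm above the worktop. The barrel is an upright glass tube, 34 mm across outside with a 48 mm flange at the rim; bore 25.6 mm wide, its floor 45 mm above the worktop
- tap_axis (a point): on the tap's upright turning axis, at the face of its round dial plate (72 mm across), 104 mm above the worktop
- index_line (a point): on the long arrow line engraved in the dial plate, 28 mm from the tap's axis, towards the barrel; the pointed end belongs over it (the other lines are short ticks)
- tap (a joint): angle of the tap in rad, growing clockwise seen from above; 0: the pointed end looks to the stand's -x side; 1.571: it stands on the long arrow line and looks at the barrel. End stops at -0.3 and 2.2. It starts between 0.1 and 0.75, turns with about 0.05 N m and stays where it is left
- tap_grip (a point): grip point of the tap handle: on its axis, middle of the height of its upright black bar, 133.5 mm above the worktop. The bar is 12 mm thick, 34 mm tall (from 111.5 to 145.5 mm above the worktop), 46 mm long: from 19 mm behind the axis to the pointed end 27 mm before it
- tap_nose (a point): pointed end of the tap handle, 27 mm from its axis, at the height of tap_grip
- plunger: loose plunger standing upright in the barrel, 171 mm long, 0.15 to 0.31 kg: white body 24 mm in diameter, 122 mm long, steel neck 13 mm in diameter, round metal head 28 mm in diameter, 26 mm tall. Origin: centre of its foot, z along it; at the start it rests on the bore's floor, 45 mm above the worktop. 0.8 mm of play all round in the bore; it sinks back when let go
- plunger_head (a point): middle of the plunger's head, 158 mm above its foot; at the start 203 mm above the worktop, 38 mm above the barrel's rim
- plunger_ring (a point): centre of the dark ring, 4 mm wide, round the plunger's white body, 75 mm above its foot; at the start 45 mm below the barrel's rim, seen through the glass
- plunger_foot (a point): centre of the plunger's foot (same point as its origin)
- stoppered_bottle: bystander: clear glass bottle with a ball stopper, 57 mm across, 174 mm tall, behind the barrel; origin at the centre of its underside
- small_beaker: bystander: 50 ml glass beaker, 47 mm across, 56 mm tall, behind the stand; origin at the centre of its underside
- amber_jar: bystander: small amber stoppered bottle, 43 mm across, 111 mm tall, left of the stand; origin at the centre of its underside
- vial_white: bystander: sample vial with a white screw cap, 25 mm across, 58 mm tall, left of the stand; origin at the centre of its underside
- vial_black: bystander: sample vial with a black screw cap, 25 mm across, 58 mm tall, left of the stand; origin at the centre of its underside
- dish: bystander: shallow glass dish, 58 mm across, 14 mm tall, in front of the stand; origin at the centre of its underside
- bulb: bystander: blue rubber suction bulb lying on its side, 58 x 118 x 58 mm, further left; origin at the centre of its underside

How it is judged:
By the outcome, as a careful person would: the job done as asked, in the order asked, and still so for the second after the job is handed in, while the arm keeps its last pose, push and grip.
It also fails if it takes over 51 s, if anything falls off the work surface, if the arm or the gripper's body presses on something with over 40 N, if the wrist force passes 120 N, or if a joint passes its speed limit or range.

## Working session

There is one attempt and no reset: what is moved stays moved. The work goes in short steps, Python scripts to look and compute and a tool call to move; the robot and the scene stay as the last step left them, time stands still between calls to the robot, and variables do not carry over. Pictures are saved under pics/ and viewed, and the job is handed in when it is done.

Besides the shell and the picture viewer there is one more tool, called after "Call:" as name(argument=value, ...) on one line, values as JSON. carry_out: Moves the arm, as the interface text tells. Shift numbers are shares of 0.8 m and turn numbers shares of 180 degrees, none past 1 either way. Its arguments: {"type":"object","properties":{"targets":{"type":"array"},"hand":{"type":"number"}},"required":["targets"]}

```bash
mkdir -p pics
python3 - <<'E'
from bench import ctrl
import cv2,json
s=ctrl.get_state();print(s)
for n in("scene","top"):
    c=ctrl.read_camera(n);cv2.imwrite(f"pics/{n}0.png",c["img"][...,::-1]);print(n,c["camera_matrix"],c["xyz"],c["orientation"])
E
```

```text
{'t': 0.0, 'joint_pos': array([ 1.02848266e+00,  4.94183765e-01,  1.34613727e+00,  7.12047398e-06,
        1.30253214e+00, -9.55115654e-02]), 'joint_velocities': array([-1.48411639e-03,  8.51831145e-05, -6.93103235e-04,  2.36645954e-04,
       -2.61874861e-04,  3.69189350e-04]), 'tau': array([-1.95560374e-04, -8.78836727e+01, -3.81850469e+01,  7.08886888e-02,
        5.33690967e-02, -2.18901386e-05]), 'position': array([0.26986119, 0.56332533, 0.23233582]), 'ee_rot': array([ 0.15623588,  0.68967664, -0.15708074,  0.68939257]), 'contact_force': array([-0.63098542, -0.55267519, -0.45178329]), 'wrist_torque': array([-0.05144505,  0.03025643,  0.04383517]), 'gripper_width': 1.0036133303693808}
scene [[596.52147004   0.         323.84063738]
 [  0.         596.52147004 237.67831544]
 [  0.           0.           1.        ]] [-0.07818803 -0.39403119  0.60313836] [ 0.79453442 -0.28552991  0.17310468 -0.50717108]
top [[569.09019083   0.         308.56439737]
 [  0.         569.09019083 233.1691046 ]
 [  0.           0.           1.        ]] [0.47026308 0.36739921 1.30254603] [-0.70098816  0.71286707 -0.01469501  0.01483881]
```

View pics/scene0.png

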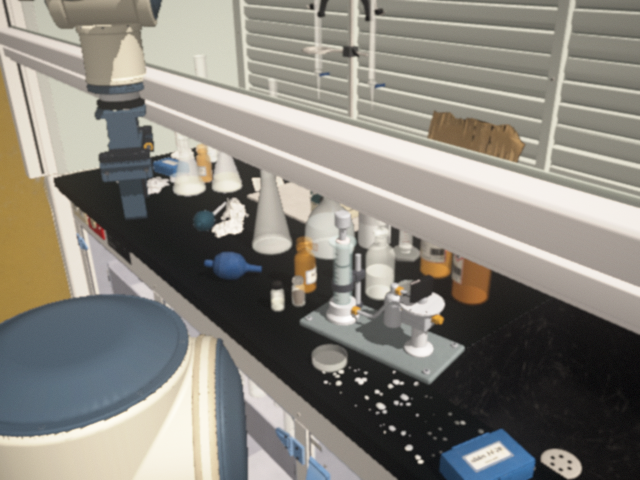

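View pics/top0.png

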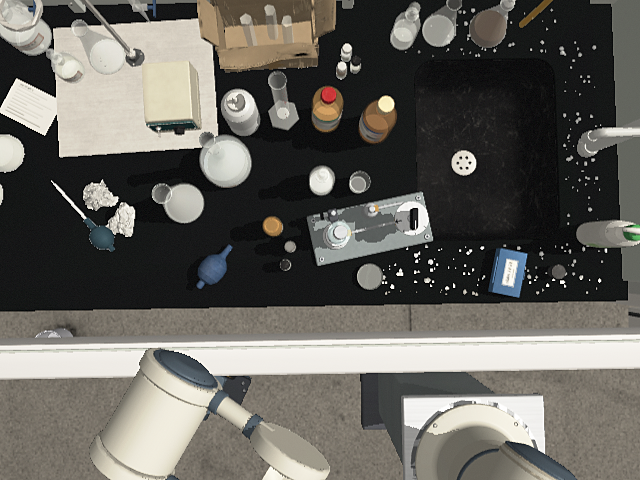

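```bash
cat > h.py <<'E'
import numpy as np,cv2
from scipy.spatial.transform import Rotation as R
K={'scene':(np.array([[596.52147,0,323.84063738],[0,596.52147,237.67831544],[0,0,1]]),np.array([-0.07818803,-0.39403119,0.60313836]),R.from_quat([0.79453442,-0.28552991,0.17310468,-0.50717108]).as_matrix()),
'top':(np.array([[569.09019,0,308.56439737],[0,569.09019,233.1691046],[0,0,1]]),np.array([0.47026308,0.36739921,1.30254603]),R.from_quat([-0.70098816,0.71286707,-0.01469501,0.01483881]).as_matrix())}
def ray(c,u,v):
    k,p,r=K[c];return p,r@np.linalg.inv(k)@np.array([u,v,1.])
def onz(c,u,v,z):
    p,d=ray(c,u,v);return p+d*(z-p[2])/d[2]
def proj(c,X):
    k,p,r=K[c];q=k@(r.T@(np.asarray(X,float)-p));return q[:2]/q[2]
def crop(im,u0,v0,u1,v1,s,fn):
    cv2.imwrite(fn,cv2.resize(im[v0:v1,u0:u1],None,fx=s,fy=s,interpolation=cv2.INTER_CUBIC))
E
python3 - <<'E'
from h import *
a=cv2.imread('pics/top0.png');crop(a,295,180,445,280,5,'pics/topc.png')
a=cv2.imread('pics/scene0.png');crop(a,290,190,480,390,3,'pics/scc.png')
crop(a,0,0,640,300,1.25,'pics/sash.png')
E
```

```text
(no output)
```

View pics/topc.png

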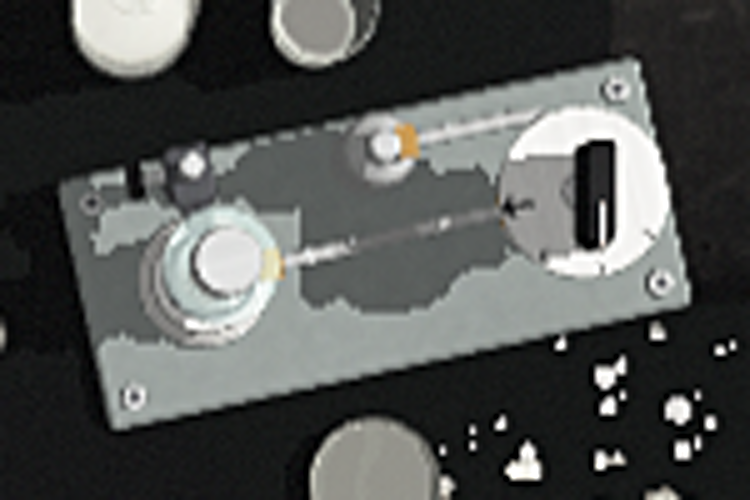

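View pics/scc.png

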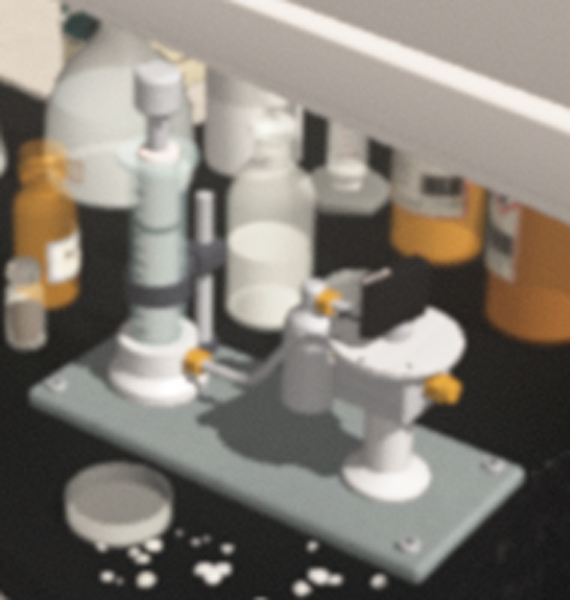

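View pics/sash.png

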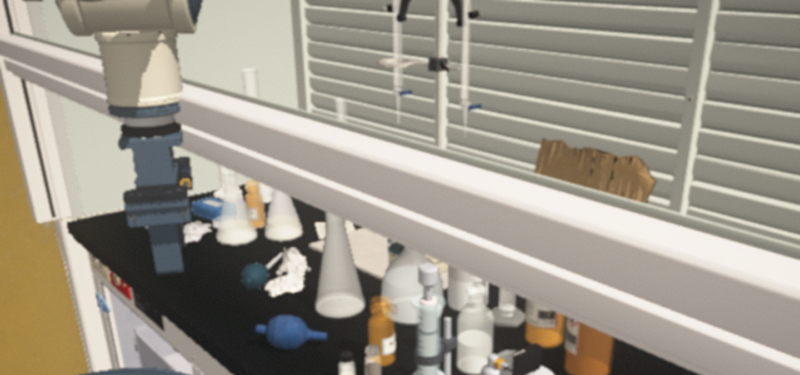

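Run:
```python
from h import *
a=cv2.imread('pics/top0.png');crop(a,280,290,440,400,5,'pics/topsash.png')
a=cv2.imread('pics/scene0.png');crop(a,440,130,640,290,4,'pics/scsash.png')
```

```text
(no output)
```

View pics/topsash.png

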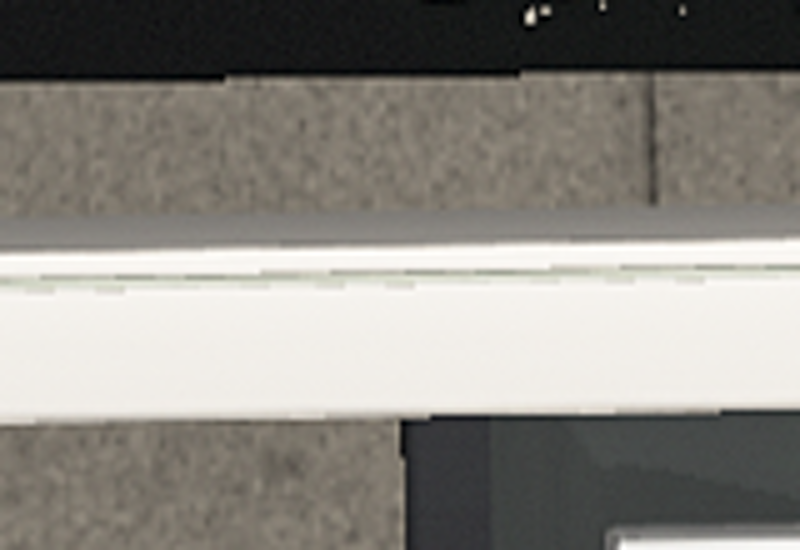

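View pics/scsash.png

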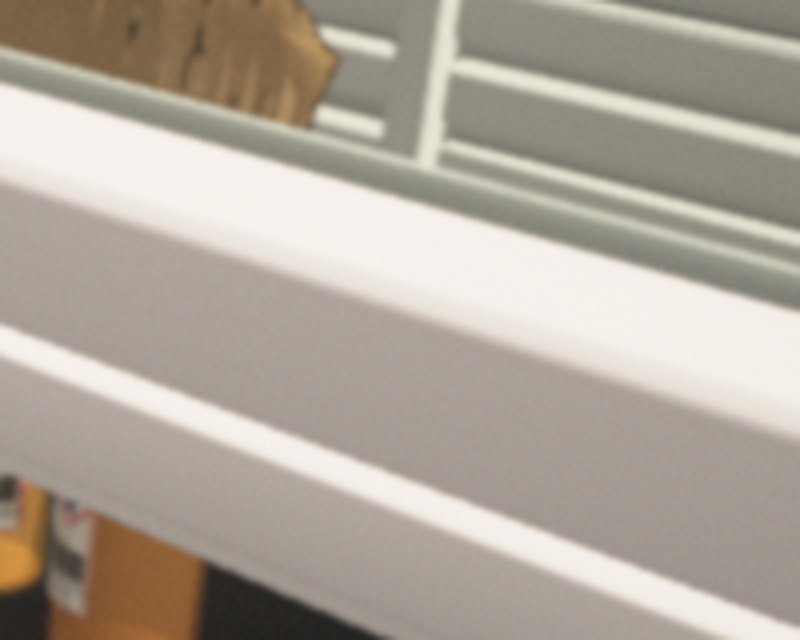

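Run:
```python
from h import *
from scipy.optimize import least_squares
T=lambda p:((p[0]+.5)/5-.5+280,(p[1]+.5)/5-.5+290)
S=lambda p:((p[0]+.5)/4-.5+440,(p[1]+.5)/4-.5+130)
def nrm(c,a,b):
    p,d1=ray(c,*a);_,d2=ray(c,*b);n=np.cross(d1,d2);return p,n/np.linalg.norm(n)
def line(t,s):
    p1,n1=nrm('top',*map(T,t));p2,n2=nrm('scene',*map(S,s))
    d=np.cross(n1,n2);d/=np.linalg.norm(d)
    for y in(0,.27,.5):
        print(np.linalg.solve(np.array([n1,n2,[0,1,0]]),[n1@p1,n2@p2,y]).round(3),d.round(3))
print('front top');line([(0,425),(800,410)],[(0,180),(800,432)])
print('back bottom~ scene lower edge');line([(0,225),(800,207)],[(0,465),(390,640)])
# lower scene edge as function of x
for x in(.2,.25,.3):
  for pt in[(0,465),(390,640)]:
    p,d=ray('scene',*S(pt));print('lower',x,(p+d*(x-p[0])/d[0]).round(3))
```

```text
front top
[0.295 0.    0.436] [ 0.003 -1.     0.005]
[0.294 0.27  0.435] [ 0.003 -1.     0.005]
[0.293 0.5   0.433] [ 0.003 -1.     0.005]
back bottom~ scene lower edge
[0.343 0.    0.343] [ 0.004 -1.    -0.015]
[0.342 0.27  0.347] [ 0.004 -1.    -0.015]
[0.342 0.5   0.35 ] [ 0.004 -1.    -0.015]
lower 0.2 [ 0.2   -0.167  0.431]
lower 0.2 [ 0.2  -0.24  0.43]
lower 0.25 [ 0.25  -0.126  0.4  ]
lower 0.25 [ 0.25  -0.212  0.399]
lower 0.3 [ 0.3   -0.086  0.369]
lower 0.3 [ 0.3   -0.184  0.368]
```

Run:
```python
from h import *
from scipy.optimize import least_squares
T=lambda u,v:('top',(u+.5)/5-.5+295,(v+.5)/5-.5+180)
S=lambda u,v:('scene',(u+.5)/3-.5+290,(v+.5)/3-.5+190)
# stand-frame points
obs=[((.058,.136,.012),T(62,183)),((.058,-.136,.012),T(637,60)),((-.058,-.136,.012),T(690,300)),((-.058,.136,.012),T(115,430)),
((0,.08,.216),T(227,260)),((0,-.08,.104),T(584,192)),((.045,.08,.12),T(193,163)),
((-.058,.136,.012),S(32,393)),((-.058,-.136,.012),S(417,570)),((.058,-.136,.012),S(522,468)),((0,.08,.216),S(158,72)),((.045,.08,.12),S(205,194))]
def w(p,X):
    c,s=np.cos(p[2]),np.sin(p[2]);return np.array([p[0]+c*X[0]-s*X[1],p[1]+s*X[0]+c*X[1],X[2]])
def f(p,sh=True):
    r=[]
    for X,(c,u,v) in obs:
        q=proj(c,w(p,X)); d={'top':p[3:5],'scene':p[5:7]}[c]; r+=list(q+d-[u,v])
    return np.array(r+list(p[3:]*0.7))
r=least_squares(f,[.47,.25,.2,0,0,0,0]);print(r.x.round(4));print(r.fun[:-4].reshape(-1,2).round(1))
p=r.x
for n,X in dict(rim=(0,.08,.165),tap=(0,-.08,.104)).items():print(n,w(p,X).round(4))
# bar angle
for th in np.arange(.1,.8,.1):
    d=np.array([-np.cos(th),np.sin(th)])
    pts=[]
    for e in(.027,-.019):
        q=proj('top',w(p,(d[0]*e,-.08+d[1]*e,.1455)))+p[3:5]; pts.append(((q-[295,180]+.5)*5-.5).round(0))
    print(th.round(2),pts)
print(R.from_quat([0.15623588,0.68967664,-0.15708074,0.68939257]).as_matrix().round(3))
np.save('stand.npy',p)
```

```text
[0.5358 0.229  0.1949 0.4215 1.0757 0.926  0.8387]
[[-1.2 -0.4]
 [ 0.6 -0.9]
 [ 1.2  0.9]
 [-1.   0.1]
 [ 0.2 -0.3]
 [ 0.  -0.1]
 [-0.1  0.2]
 [-2.1 -0.9]
 [ 0.5  0.5]
 [ 1.5 -0.1]
 [-0.1 -0.5]
 [-0.1  0.5]]
rim [0.5203 0.3075 0.165 ]
tap [0.5513 0.1505 0.104 ]
0.1 [array([610., 250.]), array([597., 138.])]
0.2 [array([604., 250.]), array([601., 138.])]
0.3 [array([597., 250.]), array([606., 138.])]
0.4 [array([590., 249.]), array([611., 139.])]
0.5 [array([584., 248.]), array([615., 140.])]
0.6 [array([578., 245.]), array([620., 141.])]
0.7 [array([572., 243.]), array([624., 143.])]
[[-0.001  0.432  0.902]
 [-0.001  0.902 -0.432]
 [-1.    -0.001 -0.   ]]
```

Call:
carry_out(targets=[{"ay":-0.05},{"ay":-0.05},{"ay":-0.05},{"ay":-0.05}], hand=1)

```text
validation failed for argument at $.ta...
```

Run:
```python
from bench import ctrl
s=ctrl.get_state();print(s['t'],s['joint_pos'].round(4),s['position'].round(4),s['ee_rot'].round(4),s['contact_force'],s['gripper_width'])
```

```text
0.1 [ 1.0285  0.4941  1.346   0.      1.3025 -0.0955] [0.2699 0.5634 0.2324] [ 0.1563  0.6897 -0.157   0.6894] [ 0.04670256 -0.22223906 -0.0141726 ] 0.9991556741001354
```

Call:
carry_out(targets=[{"dx":0,"dy":0,"dz":0,"ax":0,"ay":-0.05,"az":0},{"dx":0,"dy":0,"dz":0,"ax":0,"ay":-0.05,"az":0},{"dx":0,"dy":0,"dz":0,"ax":0,"ay":-0.05,"az":0},{"dx":0,"dy":0,"dz":0,"ax":0,"ay":-0.05,"az":0}], hand=1)

```text
t: 0.6
position: [0.2699, 0.564, 0.2334]
ee_rot: [0.101, 0.44, -0.197, 0.87]
contact_force: [0.5, -0.4, -1.1]
gripper_width: 0.594
```

```bash
cat > st.py <<'E'
from bench import ctrl
s=ctrl.get_state();print(s['t'],s['joint_pos'].round(4).tolist(),s['position'].round(4).tolist(),s['ee_rot'].round(4).tolist(),s['contact_force'].round(1),s['gripper_width'].round(3))
E
python3 st.py
```

```text
Traceback (most recent call last):
  File "st.py", line 2, in <module>
    s=ctrl.get_state();print(s['t'],s['joint_pos'].round(4).tolist(),s['position'].round(4).tolist(),s['ee_rot'].round(4).tolist(),s['contact_force'].round(1),s['gripper_width'].round(3))
                                                                                                                                                               ^^^^^^^^^^^^^^^^^^^^^^^^
AttributeError: 'float' object has no attribute 'round'
```

```bash
sed -i 's/s\[.gripper_width.\].round(3)/s["gripper_width"]/' st.py; python3 st.py
```

```text
0.6 [1.3395, 0.5976, 1.3391, -0.6276, 1.3983, 0.3884] [0.2699, 0.564, 0.2334] [0.1006, 0.4404, -0.1971, 0.8701] [ 0.5 -0.4 -1.1] 0.5941105263346845
```

Call:
carry_out(targets=[{"dx":0,"dy":0,"dz":0,"ax":0,"ay":-0.05,"az":0},{"dx":0,"dy":0,"dz":0,"ax":0,"ay":-0.05,"az":0},{"dx":0,"dy":0,"dz":0,"ax":0,"ay":-0.05,"az":0}])

```text
t: 0.98
position: [0.2696, 0.5641, 0.2331]
ee_rot: [0.051, 0.225, -0.215, 0.949]
contact_force: [-0.1, 0.2, -0.3]
gripper_width: 0.264
```

```bash
python3 st.py
```

```text
0.975 [1.4838, 0.78, 1.3272, -0.9922, 1.6102, 0.6351] [0.2696, 0.5641, 0.2331] [0.0515, 0.2252, -0.2149, 0.9489] [-0.1  0.2 -0.3] 0.2636025668570628
```

```bash
cat > kin.py <<'E'
import numpy as np
from scipy.spatial.transform import Rotation as R
from scipy.optimize import least_squares
rz=lambda a:R.from_euler('z',a).as_matrix();ry=lambda a:R.from_euler('y',a).as_matrix()
def chain(q,k):
    h,a1,l2,a3,l4,L=k
    A=rz(q[0]);sh=A@[a1,0,h];B=A@ry(q[1]);el=sh+B@[0,0,l2];C=B@ry(q[2]);w=el+C@[a3,0,l4]
    D=C@rz(q[3])@ry(q[4])@rz(q[5]);return sh,el,w,w+D@[0,0,L],D
D=[([1.0285,.4941,1.346,0,1.3025,-.0955],[.2699,.5634,.2324],[.1563,.6897,-.157,.6894]),
([1.3395,0.5976,1.3391,-0.6276,1.3983,0.3884],[0.2699,0.564,0.2334],[0.1006,0.4404,-0.1971,0.8701]),
([1.4838,0.78,1.3272,-0.9922,1.6102,0.6351],[0.2696,0.5641,0.2331],[0.0515,0.2252,-0.2149,0.9489])]
r=least_squares(lambda k:np.concatenate([chain(q,k)[3]-p for q,p,_ in D]),[.4,0,.4,0,.4,.25])
kin=r.x
if __name__=='__main__':
    print(kin.round(4),r.fun.round(4))
    for q,p,o in D:
        c=chain(q,kin);print([x.round(3).tolist() for x in c[:3]]);print((c[4].T@R.from_quat(o).as_matrix()).round(3))
E
python3 kin.py
```

```text
[0.3491 0.1964 1.599  1.315  0.0179 0.2522] [ 0.0511 -0.0307 -0.      0.0121 -0.0029  0.     -0.0086  0.0008 -0.    ]
[[0.101, 0.168, 0.349], [0.493, 0.818, 1.757], [0.321, 0.533, 0.485]]
[[ 0. -1. -0.]
 [ 0.  0. -1.]
 [ 1.  0.  0.]]
[[0.045, 0.191, 0.349], [0.251, 1.067, 1.671], [0.147, 0.625, 0.437]]
[[ 0. -1.  0.]
 [-0. -0. -1.]
 [ 1.  0. -0.]]
[[0.017, 0.196, 0.349], [0.115, 1.316, 1.486], [0.058, 0.662, 0.346]]
[[ 0. -1.  0.]
 [-0. -0. -1.]
 [ 1.  0. -0.]]
```

Call:
carry_out(targets=[{"dx":0,"dy":0,"dz":0,"ax":0,"ay":-0.05,"az":0},{"dx":0,"dy":0,"dz":0,"ax":0,"ay":-0.05,"az":0}])

```text
t: 1.23
position: [0.2695, 0.5641, 0.2328]
ee_rot: [0.017, 0.074, -0.22, 0.972]
contact_force: [-0.6, -0.5, 0.1]
gripper_width: 0.042
```

```bash
python3 st.py
```

```text
1.225 [1.5262, 0.9263, 1.3173, -1.1952, 1.7795, 0.7441] [0.2695, 0.5641, 0.2328] [0.017, 0.0741, -0.2203, 0.9725] [-0.6 -0.5  0.1] 0.042265470654278194
```

Call:
carry_out(targets=[{"dx":0,"dy":0,"dz":0,"ax":0,"ay":-0.05,"az":0}])

```text
t: 1.35
position: [0.2477, 0.5506, 0.2236]
ee_rot: [0.004, 0.015, -0.234, 0.972]
contact_force: [-0.5, 1.0, -0.6]
gripper_width: 0.009
```

```bash
python3 st.py
```

```text
1.35 [1.556, 0.9943, 1.325, -1.2243, 1.8785, 0.8099] [0.2477, 0.5506, 0.2236] [0.0036, 0.0151, -0.2343, 0.972] [-0.5  1.  -0.6] 0.008755873149541842
```

Call:
carry_out(targets=[{"dx":0,"dy":-0.05,"dz":-0.05,"ax":0,"ay":0,"az":0},{"dx":0,"dy":-0.05,"dz":0,"ax":0,"ay":0,"az":0}])

```text
t: 1.6
position: [0.2096, 0.4784, 0.1816]
ee_rot: [0.002, 0.017, -0.234, 0.972]
contact_force: [0.0, 0.6, -0.2]
gripper_width: 0.007
```

```bash
python3 st.py
```

```text
1.6 [1.6147, 1.0105, 1.5099, -1.1203, 1.8341, 1.0146] [0.2096, 0.4784, 0.1816] [0.0017, 0.0166, -0.2339, 0.9721] [ 0.   0.6 -0.2] 0.006932714220053468
```

```bash
cat > kin.py <<'E'
import numpy as np
from scipy.spatial.transform import Rotation as R
from scipy.optimize import least_squares
rz=lambda a:R.from_euler('z',a).as_matrix();ry=lambda a:R.from_euler('y',a).as_matrix()
TR=np.array([[0,-1,0],[0,0,-1],[1,0,0.]])
def chain(q,k):
    h,a1,d,l2,a3,l4,e,f,L=k
    A=rz(q[0]);sh=A@[a1,d,h];B=A@ry(q[1]);el=sh+B@[0,0,l2];C=B@ry(q[2]);w=el+C@[a3,0,l4]
    C4=C@rz(q[3]);w2=w+C4@[0,e,0];C5=C4@ry(q[4]);D=C5@rz(q[5]);return sh,el,w2,w2+C5@[f,0,L],D@TR
D=[([1.0285,.4941,1.346,0,1.3025,-.0955],[.2699,.5634,.2324],[.1563,.6897,-.157,.6894]),
([1.3395,0.5976,1.3391,-0.6276,1.3983,0.3884],[0.2699,0.564,0.2334],[0.1006,0.4404,-0.1971,0.8701]),
([1.4838,0.78,1.3272,-0.9922,1.6102,0.6351],[0.2696,0.5641,0.2331],[0.0515,0.2252,-0.2149,0.9489]),
([1.5262, 0.9263, 1.3173, -1.1952, 1.7795, 0.7441], [0.2695, 0.5641, 0.2328], [0.017, 0.0741, -0.2203, 0.9725]),
([1.556, 0.9943, 1.325, -1.2243, 1.8785, 0.8099], [0.2477, 0.5506, 0.2236], [0.0036, 0.0151, -0.2343, 0.972]),
([1.6147, 1.0105, 1.5099, -1.1203, 1.8341, 1.0146], [0.2096, 0.4784, 0.1816], [0.0017, 0.0166, -0.2339, 0.9721])]
k0=np.array([.4,0,0.05,.4,0,.4,0,0,.25])
r=least_squares(lambda k:np.concatenate([1000*(chain(q,k)[3]-p) for q,p,_ in D]+[(k-k0)*.3]),k0)
kin=r.x
if __name__=='__main__':
    print(kin.round(4));print(r.fun.round(2))
    for q,p,o in D:
        c=chain(q,kin);print([x.round(3).tolist() for x in c[:3]],(R.from_quat(o).inv()*R.from_matrix(c[4])).magnitude())
E
python3 kin.py
```

```text
[ 0.2566 -0.      0.0596  0.5972  0.1183  0.3843 -0.     -0.      0.3337]
[-0.    0.    0.01  0.01 -0.01 -0.02 -0.02  0.01 -0.01 -0.01 -0.    0.04
 -0.02  0.01 -0.02  0.04 -0.   -0.   -0.04 -0.    0.    0.06  0.04 -0.
 -0.   -0.    0.03]
[[-0.051, 0.031, 0.257], [0.095, 0.273, 0.782], [0.27, 0.564, 0.566]] 0.00011615353431776044
[[-0.058, 0.014, 0.257], [0.019, 0.341, 0.75], [0.092, 0.649, 0.502]] 7.807958425131319e-05
[[-0.059, 0.005, 0.257], [-0.023, 0.424, 0.681], [0.001, 0.692, 0.383]] 5.1177130741054926e-05
[[-0.06, 0.003, 0.257], [-0.038, 0.48, 0.615], [-0.028, 0.706, 0.283]] 0.00014061816039831192
[[-0.06, 0.001, 0.257], [-0.052, 0.501, 0.582], [-0.049, 0.703, 0.234]] 3.8138229279954424e-05
[[-0.06, -0.003, 0.257], [-0.082, 0.503, 0.574], [-0.087, 0.63, 0.193]] 8.475001945661358e-05
```

```bash
cat > ik.py <<'E'
from kin import *
lo=np.array([-2.91,-.82,.22,-1.22,.12,-3.08])+.03;hi=np.array([2.91,2.16,2.67,4.37,2.79,3.08])-.03
def rot(yaw,pitch=0,roll=0): # pitch>0: tip down ; x fwd,y left,z up
    return R.from_euler('ZYX',[yaw,pitch,roll],degrees=True).as_matrix()
def sols(p,Rt,n=25,seed=0,q0=None):
    rng=np.random.default_rng(seed);out=[]
    for i in range(n):
        x0=q0 if (q0 is not None and i==0) else lo+(hi-lo)*rng.random(6)
        f=lambda q:np.concatenate([(chain(q,kin)[3]-p)*10,(R.from_matrix(chain(q,kin)[4].T@Rt)).as_rotvec()])
        r=least_squares(f,x0,bounds=(lo,hi),max_nfev=60)
        if r.cost<1e-8 and not any(np.abs(r.x-o).max()<.02 for o in out): out.append(r.x)
    return out
E
cat > a.py <<'E'
from ik import *
for name,p in(('plunge hi',[.5203,.3075,.248]),('plunge lo',[.5203,.3075,.203]),('tap',[.525,.16,.1335])):
  for yaw in(-40,-20,0,20,40,60):
   for pit in(0,):
    for q in sols(np.array(p),rot(yaw,pit),12):
      sh,el,w,_,_=chain(q,kin);print(name,yaw,pit,q.round(2).tolist(),'el',el.round(2).tolist(),'w',w.round(2).tolist())
E
time python3 a.py
```

```text
plunge hi 0 0 [0.86, 0.88, 2.23, 4.0, 1.55, 1.55] el [0.26, 0.39, 0.64] w [0.19, 0.31, 0.25]
plunge hi 20 0 [0.54, 0.99, 2.44, 3.34, 1.86, 1.63] el [0.4, 0.31, 0.58] w [0.21, 0.19, 0.25]
plunge hi 40 0 [0.12, 1.0, 2.45, 2.55, 1.83, 1.4] el [0.49, 0.12, 0.58] w [0.26, 0.09, 0.25]
plunge hi 60 0 [-0.12, 0.89, 2.24, 1.98, 1.57, 1.58] el [0.47, 0.01, 0.63] w [0.35, 0.02, 0.25]
plunge lo 0 0 [0.86, 1.01, 2.22, 4.0, 1.62, 1.63] el [0.28, 0.42, 0.58] w [0.19, 0.31, 0.2]
plunge lo 20 0 [0.54, 1.14, 2.42, 3.35, 1.99, 1.66] el [0.44, 0.33, 0.5] w [0.21, 0.19, 0.2]
plunge lo 40 0 [0.12, 1.15, 2.43, 2.52, 1.94, 1.32] el [0.53, 0.13, 0.5] w [0.26, 0.09, 0.2]
plunge lo 60 0 [-0.12, 1.01, 2.23, 1.98, 1.61, 1.48] el [0.51, 0.0, 0.57] w [0.35, 0.02, 0.2]
tap -20 0 [0.74, 1.2, 2.21, 4.25, 1.69, 1.81] el [0.37, 0.42, 0.47] w [0.21, 0.27, 0.13]
tap 0 0 [0.45, 1.45, 2.45, 3.73, 2.24, 1.97] el [0.51, 0.31, 0.33] w [0.19, 0.16, 0.13]
tap 20 0 [-0.07, 1.61, 2.55, 2.45, 2.46, 1.0] el [0.6, 0.02, 0.24] w [0.21, 0.05, 0.13]
tap 40 0 [-0.42, 1.36, 2.39, 1.95, 1.82, 1.02] el [0.56, -0.18, 0.38] w [0.27, -0.05, 0.13]
tap 60 0 [-0.5, 1.16, 2.13, 1.59, 1.57, 1.43] el [0.51, -0.21, 0.5] w [0.36, -0.13, 0.13]
real	0m15.309s
user	0m15.814s
sys	0m0.112s
```

```bash
cat > a.py <<'E'
from ik import *
def clear(q):
    sh,el,w,t,_=chain(q,kin)
    elb=el  # forearm offset a3
    best=1
    for A,B in((sh,el),(el,w),(w,t)):
        P=A+np.linspace(0,1,40)[:,None]*(B-A)
        if B is t: P=P[:30]
        dx=np.maximum(0,np.maximum(.29-P[:,0],P[:,0]-.345));dz=np.maximum(0,.345-P[:,2])
        best=min(best,np.hypot(dx,dz).min() if True else 0)
    return best
if __name__=='__main__':
 for name,p in(('hi',[.5203,.3075,.248]),('tap',[.525,.16,.1335])):
  L=[]
  for yaw in range(-80,90,10):
   for pit in(-20,-10,0,10,20,30):
    for roll in(0,180):
     for q in sols(np.array(p),rot(yaw,pit,roll),8):
      c=clear(q)
      L.append((c,yaw,pit,roll,q))
  L.sort(key=lambda a:-a[0])
  for c,yaw,pit,roll,q in L[:25]:
      sh,el,w,_,_=chain(q,kin);print(name,round(c,3),yaw,pit,roll,q.round(2).tolist(),'el',el.round(2).tolist(),'w',w.round(2).tolist())
E
time timeout 570 python3 a.py
```

```text
hi 0.073 -10 0 180 [0.94, 0.86, 2.09, 4.27, 1.49, -1.74] el [0.22, 0.4, 0.65] w [0.19, 0.37, 0.25]
hi 0.073 -10 0 0 [0.94, 0.86, 2.09, 4.27, 1.49, 1.4] el [0.22, 0.4, 0.65] w [0.19, 0.37, 0.25]
hi 0.056 0 10 180 [0.85, 0.72, 2.21, 4.03, 1.26, -1.74] el [0.22, 0.33, 0.71] w [0.19, 0.31, 0.31]
hi 0.056 0 10 0 [0.85, 0.72, 2.21, 4.03, 1.26, 1.41] el [0.22, 0.33, 0.71] w [0.19, 0.31, 0.31]
hi 0.055 -10 10 180 [0.93, 0.71, 2.08, 4.33, 1.25, -1.89] el [0.19, 0.35, 0.71] w [0.2, 0.36, 0.31]
hi 0.055 -10 10 0 [0.93, 0.71, 2.08, 4.33, 1.25, 1.25] el [0.19, 0.35, 0.71] w [0.2, 0.36, 0.31]
hi 0.039 -10 -10 0 [0.93, 1.0, 2.08, 4.24, 1.71, 1.51] el [0.25, 0.44, 0.58] w [0.2, 0.36, 0.19]
hi 0.039 -10 -10 180 [0.93, 1.0, 2.08, 4.24, 1.71, -1.63] el [0.25, 0.44, 0.58] w [0.2, 0.36, 0.19]
hi 0.034 0 0 180 [0.86, 0.88, 2.23, 4.0, 1.55, -1.59] el [0.26, 0.39, 0.64] w [0.19, 0.31, 0.25]
hi 0.034 0 0 0 [0.86, 0.88, 2.23, 4.0, 1.55, 1.55] el [0.26, 0.39, 0.64] w [0.19, 0.31, 0.25]
hi 0.026 10 10 0 [0.72, 0.74, 2.33, 3.69, 1.33, 1.53] el [0.26, 0.31, 0.7] w [0.2, 0.25, 0.31]
hi 0.026 10 10 180 [0.72, 0.74,
[... 3149 characters left out ...]
, 2.15, 0.94] el [0.58, -0.15, 0.27] w [0.28, -0.04, 0.02]
tap 0.081 40 -20 180 [-0.35, 1.55, 2.19, 1.8, 2.15, -2.2] el [0.58, -0.15, 0.27] w [0.28, -0.04, 0.02]
tap 0.078 0 -10 0 [0.45, 1.54, 2.36, 3.82, 2.4, 2.03] el [0.51, 0.31, 0.27] w [0.2, 0.16, 0.08]
tap 0.078 0 -10 180 [0.45, 1.54, 2.36, 3.82, 2.4, -1.11] el [0.51, 0.31, 0.27] w [0.2, 0.16, 0.08]
tap 0.065 30 0 180 [-0.28, 1.5, 2.49, 2.13, 2.12, -2.26] el [0.59, -0.11, 0.3] w [0.24, -0.01, 0.13]
tap 0.065 30 0 0 [-0.28, 1.5, 2.49, 2.13, 2.12, 0.88] el [0.59, -0.11, 0.3] w [0.24, -0.01, 0.13]
tap 0.063 -10 -20 180 [0.58, 1.52, 2.16, 4.14, 2.27, -1.1] el [0.46, 0.38, 0.29] w [0.22, 0.21, 0.02]
real	4m24.748s
user	4m24.290s
sys	0m0.107s
```

Run:
```python
from h import *
from kin import *
from bench import ctrl
q=D[0][0]
for c in('top','scene'):
    a=cv2.imread(f'pics/{c}0.png')
    P=[np.zeros(3)]+list(chain(q,kin)[:4]);
    A=rz(q[0])@ry(q[1])@ry(q[2]);P.insert(3,P[2]+A@[kin[4],0,0])
    pr=[proj(c,x) for x in P];print(c,[p.round(0).tolist() for p in pr])
    for i in range(len(pr)-1):
        cv2.line(a,tuple(int(v) for v in pr[i]),tuple(int(v) for v in pr[i+1]),(0,0,255),2)
    # sash box
    for x,z in((.295,.435),(.343,.347),(.295,.37)):
        l=[tuple(int(v) for v in proj(c,(x,y,z))) for y in(-.2 if c=='scene' else -.2,.9)];cv2.line(a,*l,(0,255,0),1)
    cv2.imwrite(f'pics/{c}_ov.png',a)
    cv2.imwrite(f'pics/{c}1.png',ctrl.read_camera(c)['img'][...,::-1])
```

```text
top [[475.0, 463.0], [501.0, 544.0], [422.0, 679.0], [427.0, 616.0], [158.0, 416.0], [206.0, 366.0]]
scene [[140.0, 646.0], [13.0, 455.0], [-24.0, -277.0], [-4.0, -121.0], [102.0, -12.0], [135.0, 197.0]]
```

View pics/top_ov.png

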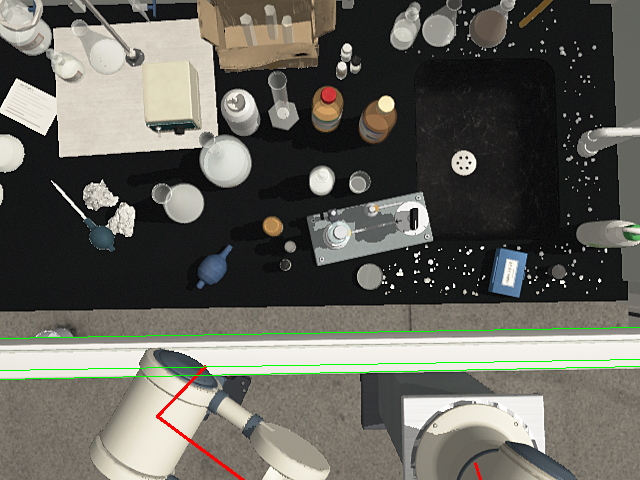

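View pics/scene_ov.png

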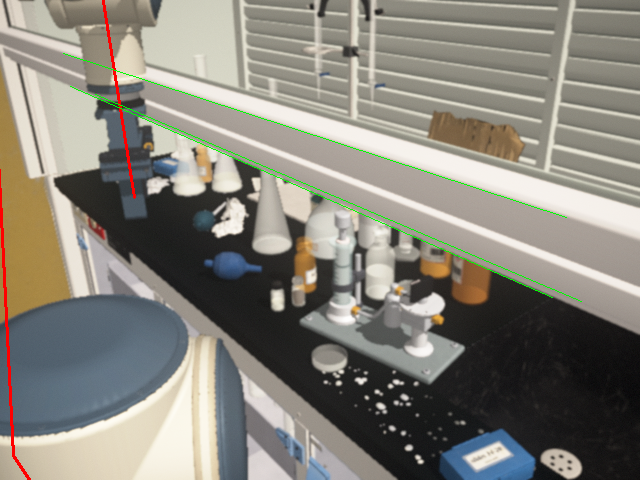

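View pics/top1.png

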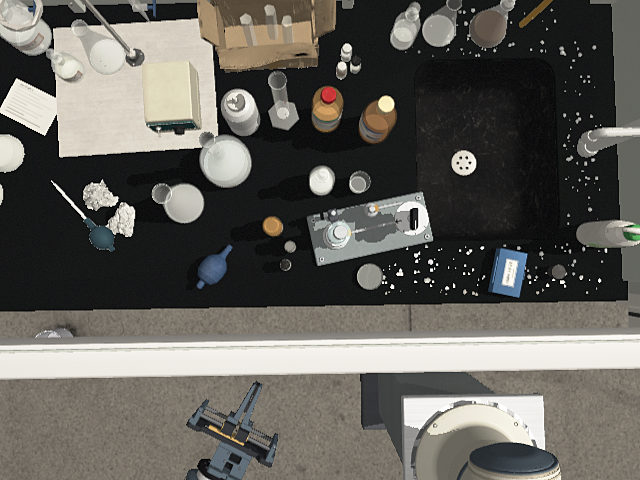

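View pics/scene1.png

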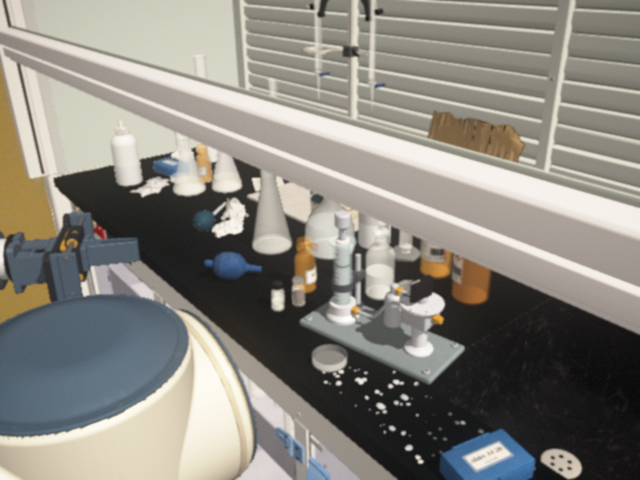

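```bash
cat > a2.py <<'E'
from ik import *
def cl(q):
    sh,el,w,t,D=chain(q,kin);A=rz(q[0])@ry(q[1])@ry(q[2]);c=el+A@[kin[4],0,0]
    P=np.vstack([A0+np.linspace(0,1,30)[:,None]*(B-A0) for A0,B in((sh,el),(el,c),(c,w))])
    f=lambda P:np.hypot(np.maximum(0,np.maximum(.29-P[:,0],P[:,0]-.345)),np.maximum(0,.345-P[:,2]))
    T=w+np.linspace(0,.85,40)[:,None]*(t-w)
    return f(P).min(),f(T).min(),el,w
if __name__=='__main__':
 for name,p,ys,ps in(('hi',[.5203,.3075,.246],(-18,-14,-10,-6,-2),(0,4,8,12)),('lo',[.5203,.3075,.201],(-18,-14,-10,-6,-2),(0,4,8,12)),('tap',[.525,.155,.1335],(-30,-20,-10,0),(0,10,20,30))):
  for pit in ps:
   q0=np.array([.94,.86,2.09,4.2,1.49,1.4])
   for yaw in ys:
    s=sols(np.array(p),rot(yaw,pit),1,q0=q0)
    if not s: s=sols(np.array(p),rot(yaw,pit),8)
    for q in s:
      a,b,el,w=cl(q);print(name,yaw,pit,'arm %.3f tool %.3f'%(a,b),q.round(2).tolist(),'el',el.round(2).tolist(),'w',w.round(2).tolist())
E
time timeout 570 python3 a2.py
```

```text
hi -10 0 arm 0.072 tool 0.099 [0.94, 0.86, 2.09, 4.27, 1.49, 1.4] el [0.22, 0.4, 0.65] w [0.19, 0.37, 0.25]
hi -6 0 arm 0.059 tool 0.099 [0.91, 0.87, 2.15, 4.16, 1.51, 1.47] el [0.23, 0.4, 0.64] w [0.19, 0.34, 0.25]
hi -2 0 arm 0.042 tool 0.099 [0.88, 0.88, 2.2, 4.06, 1.54, 1.52] el [0.25, 0.39, 0.64] w [0.19, 0.32, 0.25]
hi -10 4 arm 0.085 tool 0.082 [0.94, 0.8, 2.09, 4.28, 1.4, 1.35] el [0.21, 0.38, 0.67] w [0.19, 0.37, 0.27]
hi -6 4 arm 0.073 tool 0.083 [0.91, 0.81, 2.15, 4.18, 1.41, 1.41] el [0.22, 0.38, 0.67] w [0.19, 0.34, 0.27]
hi -2 4 arm 0.058 tool 0.083 [0.88, 0.82, 2.2, 4.06, 1.43, 1.47] el [0.23, 0.37, 0.67] w [0.19, 0.32, 0.27]
hi -10 8 arm 0.097 tool 0.065 [0.94, 0.75, 2.09, 4.31, 1.3, 1.29] el [0.19, 0.36, 0.69] w [0.19, 0.36, 0.29]
hi -6 8 arm 0.087 tool 0.066 [0.91, 0.75, 2.14, 4.2, 1.3, 1.35] el [0.2, 0.36, 0.69] w [0.19, 0.34, 0.29]
hi -2 8 arm 0.073 tool 0.066 [0.87, 0.75, 2.19, 4.08, 1.31, 1.41] el [0.22, 0.35, 0.69] w [0.19, 0.32, 0.29]
hi -6 12 arm 0.098 tool 0.049 [0.9, 0.69, 2.13, 4.23, 1.2, 1.28] el [0.19, 0.33, 0.72] w [0.2, 0.34, 0.32]
hi -2 12 arm 0.088 t
[... 2047 characters left out ...]
p -20 20 arm 0.000 tool 0.112 [0.68, 0.89, 2.26, 4.17, 1.23, 1.58] el [0.32, 0.34, 0.63] w [0.23, 0.26, 0.25]
tap -10 20 arm 0.000 tool 0.117 [0.57, 0.96, 2.39, 3.85, 1.37, 1.71] el [0.38, 0.31, 0.6] w [0.22, 0.21, 0.25]
tap 0 20 arm 0.000 tool 0.118 [0.4, 1.06, 2.5, 3.52, 1.61, 1.73] el [0.45, 0.26, 0.55] w [0.21, 0.16, 0.25]
tap -20 30 arm 0.000 tool 0.057 [0.62, 0.73, 2.22, 4.21, 0.95, 1.39] el [0.29, 0.28, 0.7] w [0.25, 0.25, 0.3]
tap -10 30 arm 0.000 tool 0.064 [0.52, 0.76, 2.34, 3.85, 1.01, 1.54] el [0.33, 0.25, 0.69] w [0.24, 0.21, 0.3]
tap 0 30 arm 0.000 tool 0.066 [0.37, 0.8, 2.43, 3.49, 1.13, 1.61] el [0.38, 0.21, 0.67] w [0.24, 0.16, 0.3]
real	0m17.361s
user	0m17.752s
sys	0m0.104s
```

Run:
```python
from h import *
for v in(373,346,340,337):print(v,onz('top',300,v,.435).round(3))
for z in(.5,.566,.62):print(z,onz('top',165,349,z).round(3),onz('top',208,368,z).round(3),onz('top',190,375,z).round(3))
a=cv2.imread('pics/top0.png');crop(a,80,320,340,480,3,'pics/t0arm.png')
a=cv2.imread('pics/scene0.png');crop(a,0,0,240,180,3,'pics/s0arm.png')
```

```text
373 [0.295 0.384 0.435]
346 [0.336 0.383 0.435]
340 [0.345 0.383 0.435]
337 [0.349 0.383 0.435]
0.5 [0.345 0.571 0.5  ] [0.318 0.511 0.5  ] [0.308 0.536 0.5  ]
0.566 [0.355 0.554 0.566] [0.33  0.499 0.566] [0.322 0.522 0.566]
0.62 [0.364 0.54  0.62 ] [0.34 0.49 0.62] [0.333 0.511 0.62 ]
```

View pics/t0arm.png

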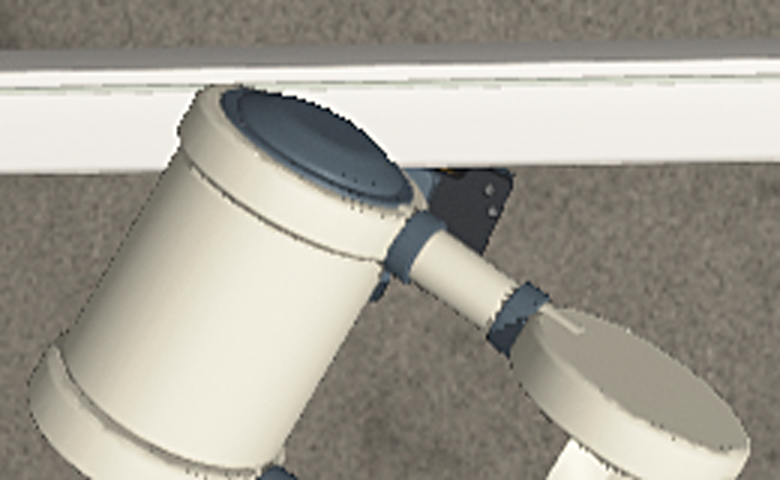

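View pics/s0arm.png

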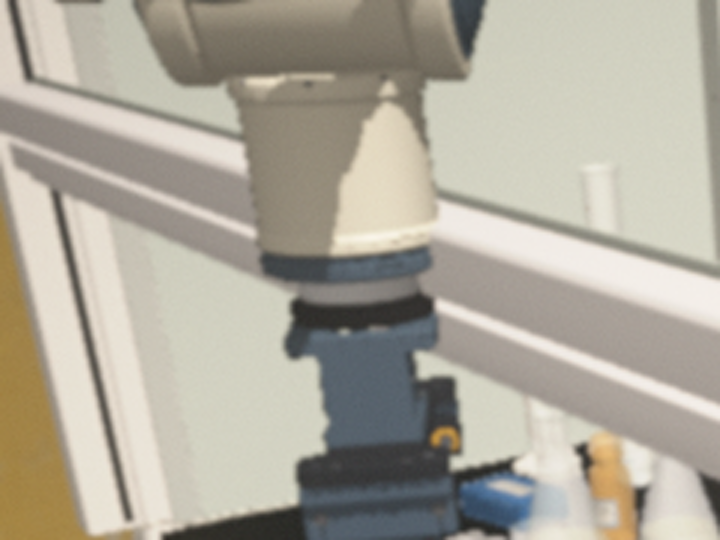

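Run:
```python
from h import *
a=cv2.imread('pics/top1.png').astype(float)
for r in((308,328),(382,398),(400,440)):
    p=a[r[0]:r[1],60:340] if r[0]<390 else a[r[0]:r[1],20:170]
    print(r,p.reshape(-1,3).mean(0).round(1),p.reshape(-1,3).std(0).round(1))
for u in(20,60,100,140,170): print(u,[a[v:v+8,u-10:u+10].reshape(-1,3).mean(0).round(0).tolist() for v in(312,320,326,382,392,410)])
a=cv2.imread('pics/scene1.png')
crop(a,0,0,320,240,2.5,'pics/s1l.png')
```

```text
(308, 328) [103.6 113.6 119.8] [17.3 19.1 20.5]
(382, 398) [105.5 115.1 120.9] [10.3 11.6 13.1]
(400, 440) [104.5 114.7 120.9] [5.3 5.8 6.1]
20 [[105.0, 115.0, 121.0], [104.0, 115.0, 121.0], [105.0, 115.0, 121.0], [101.0, 111.0, 117.0], [103.0, 113.0, 120.0], [99.0, 109.0, 115.0]]
60 [[97.0, 107.0, 112.0], [80.0, 88.0, 93.0], [104.0, 106.0, 108.0], [104.0, 114.0, 120.0], [104.0, 114.0, 120.0], [105.0, 115.0, 121.0]]
100 [[104.0, 114.0, 120.0], [103.0, 113.0, 119.0], [101.0, 111.0, 117.0], [103.0, 113.0, 119.0], [103.0, 113.0, 119.0], [103.0, 113.0, 120.0]]
140 [[107.0, 118.0, 124.0], [106.0, 116.0, 122.0], [107.0, 117.0, 123.0], [105.0, 115.0, 121.0], [105.0, 115.0, 122.0], [105.0, 115.0, 122.0]]
170 [[112.0, 122.0, 129.0], [109.0, 120.0, 126.0], [108.0, 119.0, 125.0], [109.0, 119.0, 126.0], [109.0, 120.0, 126.0], [107.0, 117.0, 124.0]]
```

View pics/s1l.png

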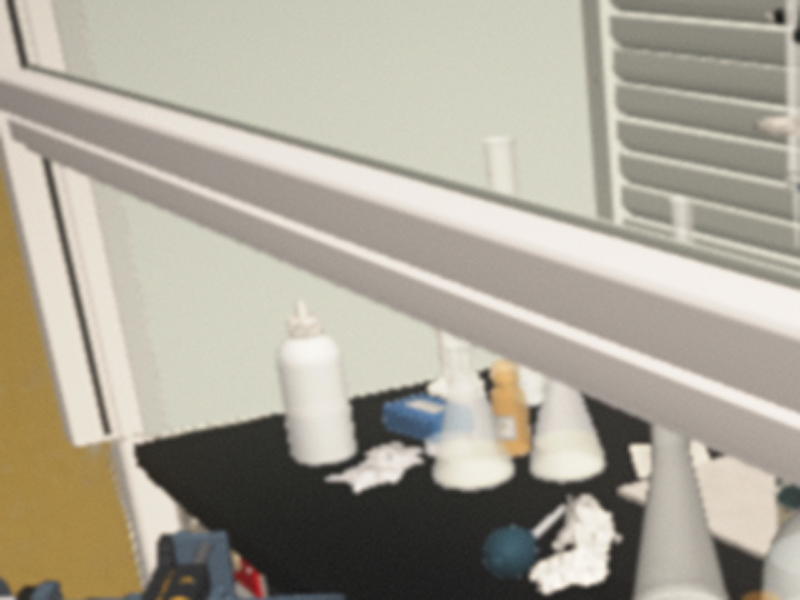

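```bash
cat > a3.py <<'E'
from ik import *
q=np.array([1.6147,1.0105,1.5099,-1.1203,1.8341,1.0146])
p=np.array([.21,.478,.18])
for yaw,pit,P in((-27,0,(.18,.49,.35)),(-27,0,(.18,.49,.52)),(-27,20,(.20,.45,.52)),(-27,20,(.30,.4,.52)),(-27,20,(.40,.35,.52)),(-27,50,(.45,.32,.5)),(-27,90,(.52,.3075,.3)),(-27,90,(.52,.3075,.2)),(-27,90,(.52,.13,.2)),(60,90,(.52,.13,.133))):
    s=sols(np.array(P),rot(yaw,pit),6,q0=q)
    for x in s: print(yaw,pit,P,x.round(2).tolist(),[v.round(2).tolist() for v in chain(x,kin)[1:3]])
    if s:q=s[0]
E
python3 a3.py
```

```text
-27 20 (0.2, 0.45, 0.52) [1.6, 0.4, 1.32, -1.11, 1.98, 0.33] [[-0.07, 0.23, 0.81], [-0.08, 0.59, 0.63]]
-27 20 (0.3, 0.4, 0.52) [1.42, 0.32, 1.45, -1.16, 1.8, 0.3] [[-0.03, 0.19, 0.82], [0.02, 0.54, 0.63]]
-27 50 (0.45, 0.32, 0.5) [0.89, 0.16, 1.34, -0.68, 1.49, -0.2] [[0.01, 0.11, 0.85], [0.26, 0.42, 0.76]]
-27 90 (0.52, 0.3075, 0.3) [0.44, 0.41, 1.3, 0.0, 1.43, -0.66] [[0.19, 0.15, 0.8], [0.52, 0.31, 0.63]]
-27 90 (0.52, 0.3075, 0.2) [0.44, 0.5, 1.44, -0.0, 1.2, -0.66] [[0.23, 0.17, 0.78], [0.52, 0.31, 0.53]]
-27 90 (0.52, 0.13, 0.2) [0.13, 0.41, 1.61, -0.0, 1.13, -0.97] [[0.23, 0.09, 0.81], [0.52, 0.13, 0.53]]
60 90 (0.52, 0.13, 0.133) [0.13, 0.49, 1.68, 0.0, 0.97, -2.48] [[0.27, 0.1, 0.78], [0.52, 0.13, 0.47]]
```

Call:
carry_out(targets=[{"dx":-0.03,"dy":0,"dz":0,"ax":0,"ay":0.03,"az":0},{"dx":0,"dy":0,"dz":0,"ax":0,"ay":0.04,"az":0},{"dx":0,"dy":0,"dz":0,"ax":0,"ay":0.04,"az":0},{"dx":-0.024,"dy":0,"dz":0.066,"ax":0,"ay":0,"az":0},{"dx":-0.024,"dy":0,"dz":0.066,"ax":0,"ay":0,"az":0},{"dx":-0.024,"dy":0,"dz":0.066,"ax":0,"ay":0,"az":0},{"dx":-0.024,"dy":0,"dz":0.066,"ax":0,"ay":0,"az":0},{"dx":-0.024,"dy":0,"dz":0.066,"ax":0,"ay":0,"az":0},{"dx":-0.024,"dy":0,"dz":0.066,"ax":0,"ay":0,"az":0},{"dx":-0.024,"dy":0,"dz":0.066,"ax":0,"ay":0,"az":0}])

```text
t: 2.95
position: [0.2001, 0.4852, 0.5804]
ee_rot: [0.044, 0.184, -0.23, 0.955]
contact_force: [-0.1, 0.5, 0.7]
gripper_width: 0.003
```

```bash
python3 st.py
```

```text
2.95 [1.5965, 0.4107, 1.1124, -1.1655, 2.0496, 0.1503] [0.2001, 0.4852, 0.5804] [0.0442, 0.1839, -0.2297, 0.9547] [-0.1  0.5  0.7] 0.0028122470474821488
```

Call:
carry_out(targets=[{"dx":0.023,"dy":0,"dz":0.009,"ax":0,"ay":0,"az":0},{"dx":0.023,"dy":0,"dz":0.009,"ax":0,"ay":0,"az":0},{"dx":0.023,"dy":0,"dz":0.009,"ax":0,"ay":0,"az":0},{"dx":0.012,"dy":0,"dz":0.005,"ax":0,"ay":0,"az":0}])

```text
t: 3.45
position: [0.2632, 0.453, 0.5774]
ee_rot: [0.043, 0.184, -0.23, 0.955]
contact_force: [0.2, 0.4, -0.2]
gripper_width: 0.006
```

Call:
carry_out(targets=[{"dx":0.006,"dy":0,"dz":0.0025,"ax":0,"ay":0,"az":0},{"dx":0.006,"dy":0,"dz":0.0025,"ax":0,"ay":0,"az":0}])

```text
t: 3.7
position: [0.2714, 0.4492, 0.5779]
ee_rot: [0.044, 0.184, -0.23, 0.955]
contact_force: [0.1, 0.1, 0.3]
gripper_width: 0.005
```

Call:
carry_out(targets=[{"dx":0.006,"dy":0,"dz":0.0025,"ax":0,"ay":0,"az":0},{"dx":0.006,"dy":0,"dz":0.0025,"ax":0,"ay":0,"az":0}])

```text
t: 3.95
position: [0.2807, 0.4445, 0.5782]
ee_rot: [0.044, 0.184, -0.229, 0.955]
contact_force: [0.4, 0.8, -0.1]
gripper_width: 0.003
```

Call:
carry_out(targets=[{"dx":0.006,"dy":0,"dz":0.0025,"ax":0,"ay":0,"az":0},{"dx":0.006,"dy":0,"dz":0.0025,"ax":0,"ay":0,"az":0}])

```text
t: 4.2
position: [0.2901, 0.4396, 0.5784]
ee_rot: [0.044, 0.184, -0.23, 0.955]
contact_force: [-0.7, 0.5, 0.2]
gripper_width: 0.007
```

Tip now at x≈0.306, free. Continue in small steps across the suspected pane plane (x≈0.336).

Call:
carry_out(targets=[{"dx":0.006,"dy":0,"dz":0.0025,"ax":0,"ay":0,"az":0},{"dx":0.006,"dy":0,"dz":0.0025,"ax":0,"ay":0,"az":0}])

```text
t: 4.45
position: [0.2994, 0.4348, 0.5786]
ee_rot: [0.044, 0.184, -0.23, 0.955]
contact_force: [-0.2, -0.2, -0.1]
gripper_width: 0.001
```

Call:
carry_out(targets=[{"dx":0.005,"dy":0,"dz":0.002,"ax":0,"ay":0,"az":0}])

```text
t: 4.58
position: [0.3032, 0.4328, 0.5786]
ee_rot: [0.044, 0.184, -0.23, 0.955]
contact_force: [0.8, -0.5, 0.1]
gripper_width: 0.005
```

Call:
carry_out(targets=[{"dx":0.005,"dy":0,"dz":0.002,"ax":0,"ay":0,"az":0}])

```text
t: 4.7
position: [0.307, 0.4309, 0.5786]
ee_rot: [0.044, 0.184, -0.23, 0.955]
contact_force: [0.4, 0.2, -0.1]
gripper_width: 0.004
```

Call:
carry_out(targets=[{"dx":0.005,"dy":0,"dz":0.002,"ax":0,"ay":0,"az":0}])

```text
t: 4.82
position: [0.3108, 0.429, 0.5786]
ee_rot: [0.044, 0.184, -0.23, 0.955]
contact_force: [-0.6, 1.1, 0.6]
gripper_width: 0.003
```

Call:
carry_out(targets=[{"dx":0.005,"dy":0,"dz":0.002,"ax":0,"ay":0,"az":0}])

```text
t: 4.95
position: [0.3146, 0.427, 0.5786]
ee_rot: [0.044, 0.184, -0.23, 0.955]
contact_force: [-0.4, 1.2, 0.0]
gripper_width: 0.002
```

Call:
carry_out(targets=[{"dx":0.006,"dy":0,"dz":0.0025,"ax":0,"ay":0,"az":0}])

```text
t: 5.08
position: [0.3193, 0.4247, 0.5786]
ee_rot: [0.044, 0.184, -0.23, 0.955]
contact_force: [-0.7, 0.1, -0.7]
gripper_width: 0.002
```

Call:
carry_out(targets=[{"dx":0.006,"dy":0,"dz":0.0025,"ax":0,"ay":0,"az":0}])

```text
t: 5.2
position: [0.324, 0.4223, 0.5787]
ee_rot: [0.044, 0.184, -0.23, 0.955]
contact_force: [0.2, -0.1, -0.6]
gripper_width: 0.01
```

Call:
carry_out(targets=[{"dx":0.006,"dy":0,"dz":0.0025,"ax":0,"ay":0,"az":0}])

```text
t: 5.32
position: [0.3286, 0.4199, 0.5788]
ee_rot: [0.044, 0.184, -0.23, 0.955]
contact_force: [-0.8, 0.6, -0.6]
gripper_width: 0.003
```

Call:
carry_out(targets=[{"dx":0.006,"dy":0,"dz":0.0025,"ax":0,"ay":0,"az":0}])

```text
t: 5.45
position: [0.3332, 0.4175, 0.5789]
ee_rot: [0.044, 0.184, -0.23, 0.955]
contact_force: [0.5, 0.6, 0.0]
gripper_width: 0.0
```

Call:
carry_out(targets=[{"dx":0.006,"dy":0,"dz":0.0025,"ax":0,"ay":0,"az":0}])

```text
t: 5.58
position: [0.3379, 0.4151, 0.5789]
ee_rot: [0.044, 0.184, -0.23, 0.955]
contact_force: [0.2, 0.4, -0.4]
gripper_width: 0.004
```

Call:
carry_out(targets=[{"dx":0.006,"dy":0,"dz":0.0025,"ax":0,"ay":0,"az":0}])

```text
t: 5.7
position: [0.3425, 0.4128, 0.579]
ee_rot: [0.044, 0.184, -0.23, 0.955]
contact_force: [0.6, 0.2, -0.3]
gripper_width: 0.005
```

Call:
carry_out(targets=[{"dx":0.023,"dy":0,"dz":0.01,"ax":0,"ay":0,"az":0},{"dx":0.023,"dy":0,"dz":0.01,"ax":0,"ay":0,"az":0},{"dx":0.023,"dy":0,"dz":0.01,"ax":0,"ay":0,"az":0}])

```text
t: 6.08
position: [0.3972, 0.3846, 0.5809]
ee_rot: [0.044, 0.184, -0.23, 0.955]
contact_force: [-0.4, -0.8, -1.0]
gripper_width: 0.007
```

Call:
carry_out(targets=[{"dx":0.02,"dy":0,"dz":0.01,"ax":0,"ay":0.03,"az":0},{"dx":0.02,"dy":0,"dz":0.012,"ax":0,"ay":0.04,"az":0},{"dx":0.01,"dy":0,"dz":0.015,"ax":0,"ay":0.05,"az":0},{"dx":0,"dy":0,"dz":0.01,"ax":0,"ay":0.05,"az":0},{"dx":0,"dy":0,"dz":0,"ax":0,"ay":0.05,"az":0},{"dx":0,"dy":0,"dz":0,"ax":0,"ay":0.05,"az":0},{"dx":0,"dy":0,"dz":0,"ax":0,"ay":0.05,"az":0},{"dx":0,"dy":0,"dz":0,"ax":0,"ay":0.05,"az":0}])

```text
t: 7.08
position: [0.4459, 0.3595, 0.5956]
ee_rot: [0.164, 0.679, -0.167, 0.696]
contact_force: [-0.0, -0.3, -0.5]
gripper_width: 0.004
```

```bash
python3 st.py
python3 - <<'E'
from bench import ctrl
from ik import *
s=ctrl.get_state();M=R.from_quat(s['ee_rot']).as_matrix();print(M.round(3))
print((chain(s['joint_pos'],kin)[3]-s['position'])*1000)
E
```

```text
7.075 [0.5864, 0.3012, 0.7139, -0.024, 2.1126, -0.5242] [0.4459, 0.3595, 0.5956] [0.1642, 0.6788, -0.167, 0.696] [-0.  -0.3 -0.5] 0.0037228372759823374
[[ 0.023  0.455  0.89 ]
 [-0.01   0.89  -0.455]
 [-1.     0.002  0.025]]
[ 0.20923817  0.13589612 -0.0067813 ]
```

```bash
cat > go.py <<'E'
import sys
from bench import ctrl
import numpy as np
from scipy.spatial.transform import Rotation as R
# usage: go.py x y z yaw(deg) nrows : tool-down target, deltas in tool units (straight first, then assume rotation spread)
def rt(yaw): return R.from_euler('ZY',[yaw,90],degrees=True)
x,y,z,yaw=map(float,sys.argv[1:5]);n=int(sys.argv[5]) if len(sys.argv)>5 else 1
s=ctrl.get_state();M=R.from_quat(s['ee_rot']);T=rt(yaw)
rv=(M.inv()*T).as_rotvec()
d=M.inv().apply(np.array([x,y,z])-s['position'])
print('t',s['t'],'shift(now-frame)',(d/.8).round(4),'turn',(rv/np.pi).round(4),'| /n',(d/.8/n).round(4),(rv/np.pi/n).round(4),'mm',np.linalg.norm(d)*1000/n,'deg',np.degrees(np.linalg.norm(rv))/n)
E
python3 go.py .5513 .1505 .25 -3 1
python3 - <<'E'
from h import *
a=cv2.imread('pics/top0.png');crop(a,385,190,440,240,12,'pics/bar.png')
E
```

```text
t 7.075 shift(now-frame) [ 0.4374 -0.1735  0.2255] turn [-0.1338  0.0079  0.001 ] | /n [ 0.4374 -0.1735  0.2255] [-0.1338  0.0079  0.001 ] mm 417.43636864589354 deg 24.12969756662775
```

View pics/bar.png

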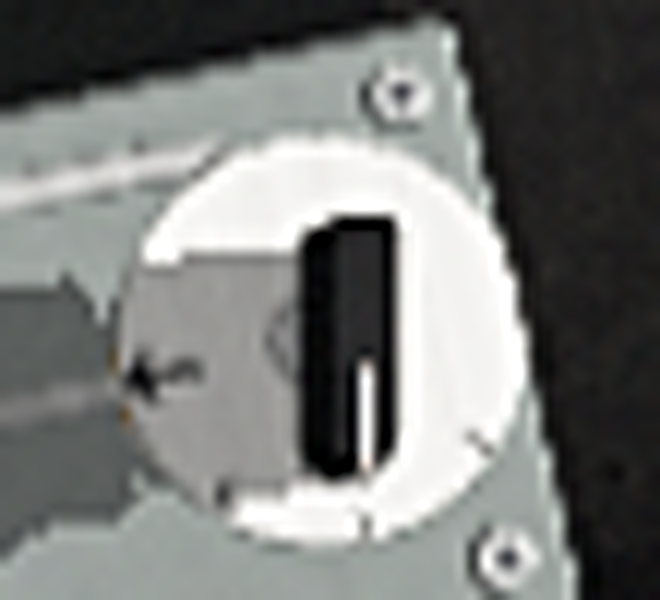

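```bash
python3 go.py .5513 .1505 .58 -1.7 5
```

```text
t 7.075 shift(now-frame) [ 0.025  -0.1727  0.2357] turn [-0.141   0.0079  0.0011] | /n [ 0.005  -0.0345  0.0471] [-0.0282  0.0016  0.0002] mm 46.922712813863285 deg 5.085506640660777
```

Call:
carry_out(targets=[{"dx":0.005,"dy":-0.0345,"dz":0.0471,"ax":0,"ay":0,"az":0},{"dx":0.005,"dy":-0.0345,"dz":0.0471,"ax":0,"ay":0,"az":0},{"dx":0.005,"dy":-0.0345,"dz":0.0471,"ax":0,"ay":0,"az":0},{"dx":0.005,"dy":-0.0345,"dz":0.0471,"ax":0,"ay":0,"az":0},{"dx":0.005,"dy":-0.0345,"dz":0.0471,"ax":0,"ay":0,"az":0},{"dx":0,"dy":0,"dz":0,"ax":-0.047,"ay":0.0026,"az":0},{"dx":0,"dy":0,"dz":0,"ax":-0.047,"ay":0.0026,"az":0},{"dx":0,"dy":0,"dz":0,"ax":-0.047,"ay":0.0026,"az":0},{"dx":0,"dy":0,"dz":0,"ax":0,"ay":0,"az":0}], hand=0)

```text
t: 8.2
position: [0.551, 0.1506, 0.5801]
ee_rot: [0.009, 0.706, -0.014, 0.708]
contact_force: [0.4, 0.3, 0.0]
gripper_width: 0.501
```

```bash
python3 go.py .5513 .1505 .25 -1.7 6; python3 st.py
```

```text
t 8.2 shift(now-frame) [ 0.4126  0.0028 -0.0007] turn [-0.0005  0.0008  0.0023] | /n [ 0.0688  0.0005 -0.0001] [-0.0001  0.0001  0.0004] mm 55.0151632811394 deg 0.07391907594953612
8.2 [0.1667, 0.2984, 0.7573, -0.0086, 2.0848, -1.377] [0.551, 0.1506, 0.5801] [0.0085, 0.7062, -0.0136, 0.7078] [0.4 0.3 0. ] 0.5014409973325845
```

Call:
carry_out(targets=[{"dx":0.0688,"dy":0.0005,"dz":0,"ax":0,"ay":0,"az":0},{"dx":0.0688,"dy":0.0005,"dz":0,"ax":0,"ay":0,"az":0},{"dx":0.0688,"dy":0.0005,"dz":0,"ax":0,"ay":0,"az":0},{"dx":0.0688,"dy":0.0005,"dz":0,"ax":0,"ay":0,"az":0},{"dx":0.0688,"dy":0.0005,"dz":0,"ax":0,"ay":0,"az":0.001},{"dx":0.0688,"dy":0.0005,"dz":0,"ax":0,"ay":0.001,"az":0.001},{"dx":0,"dy":0,"dz":0,"ax":0,"ay":0,"az":0}])

```text
t: 9.07
position: [0.5492, 0.151, 0.2471]
ee_rot: [0.011, 0.71, -0.012, 0.704]
contact_force: [0.6, -0.9, 0.7]
gripper_width: 0.501
```

```bash
python3 go.py .5513 .1505 .1345 -1.7 3
python3 - <<'E'
from h import *
from bench import ctrl
for c in('top','scene'):
    a=ctrl.read_camera(c)['img'][...,::-1];cv2.imwrite(f'pics/{c}2.png',a)
a=cv2.imread('pics/scene2.png');crop(a,300,130,500,380,3,'pics/sc2.png')
E
```

```text
t 9.075 shift(now-frame) [ 0.1407 -0.0002  0.0037] turn [-0.001  -0.0024  0.0007] | /n [ 0.0469 -0.0001  0.0012] [-0.0003 -0.0008  0.0002] mm 37.530354106932926 deg 0.16359993412101353
```

View pics/sc2.png

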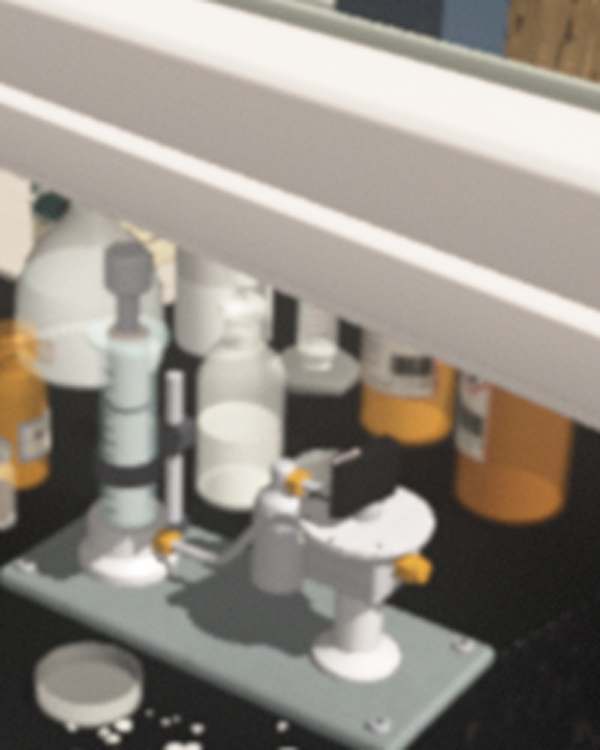

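View pics/top2.png

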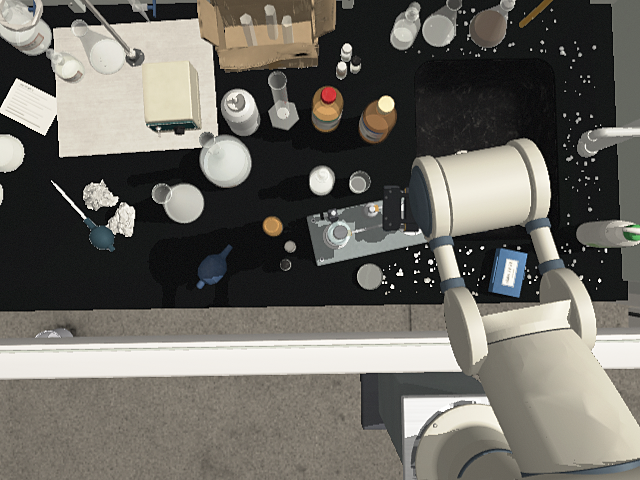

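Call:
carry_out(targets=[{"dx":0.045,"dy":0,"dz":0.0035,"ax":-0.001,"ay":-0.0024,"az":0},{"dx":0.045,"dy":0,"dz":0,"ax":0,"ay":0,"az":0}])

```text
t: 9.43
position: [0.5564, 0.152, 0.1804]
ee_rot: [0.01, 0.703, -0.01, 0.711]
contact_force: [0.2, -0.1, 0.3]
gripper_width: 0.502
```

Call:
carry_out(targets=[{"dx":0.025,"dy":0,"dz":0,"ax":0,"ay":0,"az":0},{"dx":0.025,"dy":0,"dz":0,"ax":0,"ay":0,"az":0},{"dx":0,"dy":0,"dz":0,"ax":0,"ay":0,"az":0}])

```text
t: 9.8
position: [0.5554, 0.1518, 0.1392]
ee_rot: [0.009, 0.704, -0.01, 0.71]
contact_force: [-0.3, -0.3, 1.6]
gripper_width: 0.501
```

```bash
python3 go.py .5513 .1505 .1345 -1.7 1; python3 st.py
```

```text
t 9.8 shift(now-frame) [ 0.0059 -0.0017 -0.0051] turn [0.0009 0.0024 0.0002] | /n [ 0.0059 -0.0017 -0.0051] [0.0009 0.0024 0.0002] mm 6.369895754211997 deg 0.47011556697232354
9.8 [0.1643, 0.5292, 1.5821, -0.0024, 1.0229, -1.3784] [0.5554, 0.1518, 0.1392] [0.0092, 0.7043, -0.0098, 0.7098] [-0.3 -0.3  1.6] 0.5006853380834018
```

Call:
carry_out(targets=[{"dx":0.006,"dy":-0.0017,"dz":-0.005,"ax":0,"ay":0.0024,"az":0},{"dx":0,"dy":0,"dz":0,"ax":0,"ay":0,"az":0},{"dx":0,"dy":0,"dz":0,"ax":0,"ay":0,"az":0}])

```text
t: 10.18
position: [0.5506, 0.1505, 0.1337]
ee_rot: [0.009, 0.707, -0.009, 0.707]
contact_force: [-0.9, -0.2, -0.2]
gripper_width: 0.499
```

```bash
python3 go.py .5513 .1505 .1345 -1.7 1
```

```text
t 10.175 shift(now-frame) [-0.001   0.0001  0.0008] turn [ 0.0012 -0.0002  0.0002] | /n [-0.001   0.0001  0.0008] [ 0.0012 -0.0002  0.0002] mm 1.0102180300826298 deg 0.21619165266425103
```

Call:
carry_out(targets=[{"dx":0,"dy":0,"dz":0,"ax":0,"ay":0,"az":0},{"dx":0,"dy":0,"dz":0,"ax":0,"ay":0,"az":0},{"dx":0,"dy":0,"dz":0,"ax":0,"ay":0,"az":0},{"dx":0,"dy":0,"dz":0,"ax":0,"ay":0,"az":0},{"dx":0,"dy":0,"dz":0,"ax":0,"ay":0,"az":0}], hand=1)

```text
t: 10.8
position: [0.5502, 0.1488, 0.1331]
ee_rot: [0.008, 0.708, -0.01, 0.706]
contact_force: [-0.4, -15.2, 2.8]
gripper_width: 0.133
```

```bash
python3 st.py;python3 -c "
from bench import ctrl;print(ctrl.get_state()['wrist_torque'])"
```

```text
10.8 [0.1612, 0.5345, 1.5939, -0.0036, 1.0157, -1.3821] [0.5502, 0.1488, 0.1331] [0.0078, 0.7077, -0.0103, 0.7064] [ -0.4 -15.2   2.8] 0.13295058558842154
[-2.81241618 -0.01808898  0.06752825]
```

Call:
carry_out(targets=[{"dx":0,"dy":-0.0021,"dz":0,"ax":0,"ay":0,"az":0},{"dx":0,"dy":0,"dz":0.001,"ax":0.03,"ay":0,"az":0},{"dx":0,"dy":0,"dz":0,"ax":0.04,"ay":0,"az":0},{"dx":0,"dy":0,"dz":0,"ax":0.04,"ay":0,"az":0},{"dx":0,"dy":0,"dz":0,"ax":0,"ay":0,"az":0}])

```text
t: 11.42
position: [0.5503, 0.1487, 0.133]
ee_rot: [0.13, 0.696, -0.131, 0.694]
contact_force: [-4.8, -0.8, 5.0]
gripper_width: 0.128
```

```bash
python3 st.py;python3 go.py .5513 .1488 .1335 -78.8 1;python3 -c "
from bench import ctrl;print(ctrl.get_state()['wrist_torque'])"
```

```text
11.425 [0.1594, 0.5347, 1.5935, -0.0005, 1.0164, -1.0392] [0.5503, 0.1487, 0.133] [0.1302, 0.6959, -0.1313, 0.6939] [-4.8 -0.8  5. ] 0.1277407507417525
t 11.425 shift(now-frame) [-0.0006  0.0005  0.0011] turn [ 0.3194 -0.0004  0.0009] | /n [-0.0006  0.0005  0.0011] [ 0.3194 -0.0004  0.0009] mm 1.0810376818093947 deg 57.48903873606705
[-0.07432322  0.94260593 -0.05566293]
```

Call:
carry_out(targets=[{"dx":0,"dy":0,"dz":-0.0006,"ax":0.045,"ay":0,"az":0},{"dx":0,"dy":0,"dz":0,"ax":0.045,"ay":0,"az":0},{"dx":0,"dy":0,"dz":0,"ax":0.045,"ay":0,"az":0},{"dx":0,"dy":0,"dz":0,"ax":0.045,"ay":0,"az":0},{"dx":0,"dy":0,"dz":0,"ax":0.045,"ay":0,"az":0},{"dx":0,"dy":0,"dz":0,"ax":0.045,"ay":0,"az":0},{"dx":0,"dy":0,"dz":0,"ax":0.045,"ay":0,"az":0},{"dx":0,"dy":0,"dz":0,"ax":0,"ay":0,"az":0},{"dx":0,"dy":0,"dz":0,"ax":0,"ay":0,"az":0}])

```text
t: 12.55
position: [0.5505, 0.1489, 0.133]
ee_rot: [0.443, 0.551, -0.444, 0.55]
contact_force: [-2.7, -1.7, 2.2]
gripper_width: 0.131
```

```bash
python3 st.py;python3 go.py .5513 .1488 .1335 -78.8 1;python3 -c "
from bench import ctrl;print(ctrl.get_state()['wrist_torque'])"
```

```text
12.55 [0.1597, 0.5345, 1.5939, -0.0006, 1.015, -0.0536] [0.5505, 0.1489, 0.133] [0.4432, 0.5508, -0.4444, 0.5502] [-2.7 -1.7  2.2] 0.13127772770116797
t 12.55 shift(now-frame) [-0.0006  0.0009  0.0003] turn [0.0058 0.0001 0.0006] | /n [-0.0006  0.0009  0.0003] [0.0058 0.0001 0.0006] mm 0.8845652507718844 deg 1.0481567808931431
[-0.14418785  0.21171223  0.013163  ]
```

Call:
carry_out(targets=[{"dx":0,"dy":0,"dz":0,"ax":0.0058,"ay":0,"az":0},{"dx":0,"dy":0,"dz":0,"ax":0,"ay":0,"az":0},{"dx":0,"dy":0,"dz":0,"ax":0,"ay":0,"az":0}])

```text
t: 12.92
position: [0.5506, 0.1489, 0.1331]
ee_rot: [0.449, 0.546, -0.45, 0.545]
contact_force: [-2.6, -1.7, 3.6]
gripper_width: 0.133
```

Call:
carry_out(targets=[{"dx":0,"dy":0,"dz":0,"ax":0,"ay":0,"az":0},{"dx":0,"dy":0,"dz":0,"ax":0,"ay":0,"az":0},{"dx":0,"dy":0,"dz":0,"ax":0,"ay":0,"az":0},{"dx":-0.03,"dy":0,"dz":0,"ax":0,"ay":0,"az":0},{"dx":-0.06,"dy":0,"dz":0,"ax":0,"ay":0,"az":0},{"dx":-0.06,"dy":0,"dz":0,"ax":0,"ay":0,"az":0},{"dx":-0.05,"dy":0,"dz":0,"ax":0,"ay":0,"az":0},{"dx":0,"dy":0,"dz":0,"ax":0,"ay":0,"az":0}], hand=0)

```text
t: 13.92
position: [0.5522, 0.1493, 0.2961]
ee_rot: [0.451, 0.544, -0.449, 0.547]
contact_force: [0.2, -0.3, -0.5]
gripper_width: 0.498
```

```bash
python3 st.py; python3 go.py .5203 .3065 .30 -27 1
python3 - <<'E'
from h import *
from bench import ctrl
for c in('top','scene'):
    a=ctrl.read_camera(c)['img'][...,::-1];cv2.imwrite(f'pics/{c}3.png',a)
a=cv2.imread('pics/scene3.png');crop(a,320,220,480,360,5,'pics/sc3.png')
a=cv2.imread('pics/top3.png');crop(a,290,160,490,290,4,'pics/t3.png')
E
```

```text
13.925 [0.16, 0.3609, 1.3909, -0.0005, 1.3858, -0.0316] [0.5522, 0.1493, 0.2961] [0.4508, 0.5445, -0.4489, 0.5466] [ 0.2 -0.3 -0.5] 0.49834554617088633
t 13.925 shift(now-frame) [-0.005  -0.0017 -0.2005] turn [-0.289   0.0008 -0.0011] | /n [-0.005  -0.0017 -0.2005] [-0.289   0.0008 -0.0011] mm 160.44852483039324 deg 52.0206522976209
```

View pics/sc3.png

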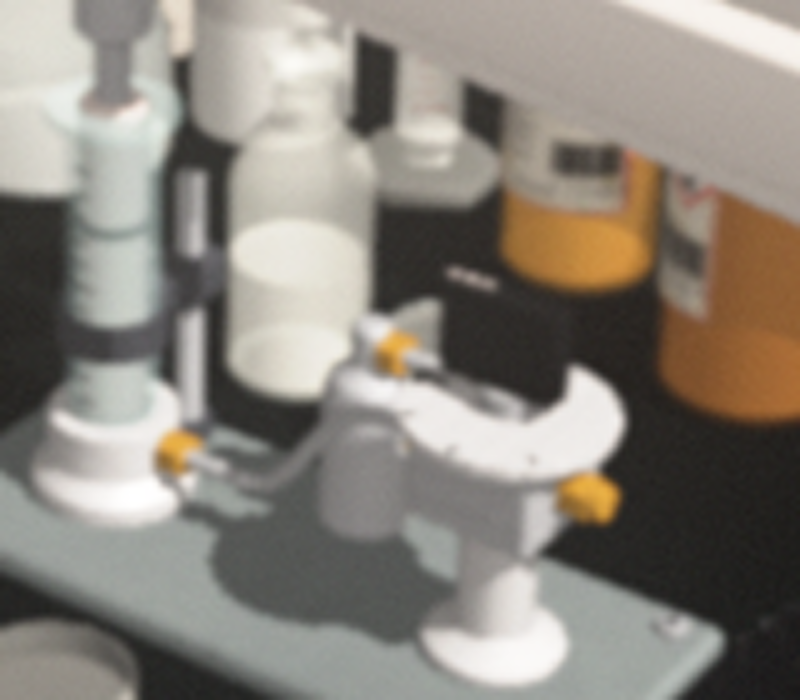

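View pics/t3.png

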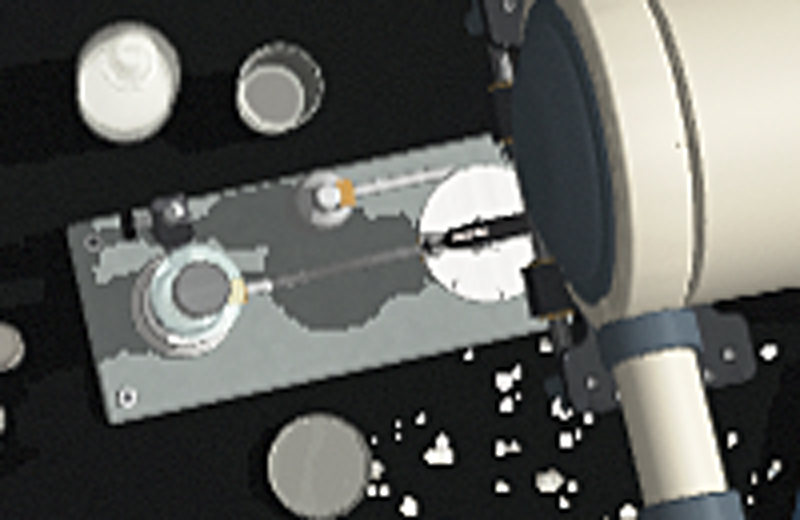

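Call:
carry_out(targets=[{"dx":0,"dy":0,"dz":-0.035,"ax":0,"ay":0,"az":0},{"dx":0,"dy":0,"dz":-0.05,"ax":0,"ay":0,"az":0},{"dx":0,"dy":0,"dz":-0.05,"ax":0,"ay":0,"az":0},{"dx":-0.005,"dy":-0.0015,"dz":-0.045,"ax":0,"ay":0,"az":0},{"dx":0,"dy":0,"dz":-0.02,"ax":0,"ay":0,"az":0},{"dx":0,"dy":0,"dz":0,"ax":0,"ay":0,"az":0},{"dx":0,"dy":0,"dz":0,"ax":0,"ay":0,"az":0}], hand=-0.3)

```text
t: 14.9
position: [0.5193, 0.3048, 0.2964]
ee_rot: [0.449, 0.546, -0.451, 0.545]
contact_force: [0.2, 0.3, -0.7]
gripper_width: 0.649
```

```bash
python3 st.py; python3 go.py .519 .306 .25 -78.8 1
python3 - <<'E'
from h import *
from bench import ctrl
for c in('top','scene'):
    a=ctrl.read_camera(c)['img'][...,::-1];cv2.imwrite(f'pics/{c}4.png',a)
a=cv2.imread('pics/scene4.png');crop(a,300,150,500,340,4,'pics/sc4.png')
a=cv2.imread('pics/top4.png');crop(a,290,160,490,290,4,'pics/t4.png')
E
```

```text
14.9 [0.4319, 0.4096, 1.311, -0.0004, 1.4238, 0.241] [0.5193, 0.3048, 0.2964] [0.4491, 0.5457, -0.451, 0.5451] [ 0.2  0.3 -0.7] 0.649409596321992
t 14.9 shift(now-frame) [ 0.058   0.     -0.0016] turn [-0.0014  0.0003  0.0008] | /n [ 0.058   0.     -0.0016] [-0.0014  0.0003  0.0008] mm 46.42574195344782 deg 0.30626479311030336
```

View pics/sc4.png

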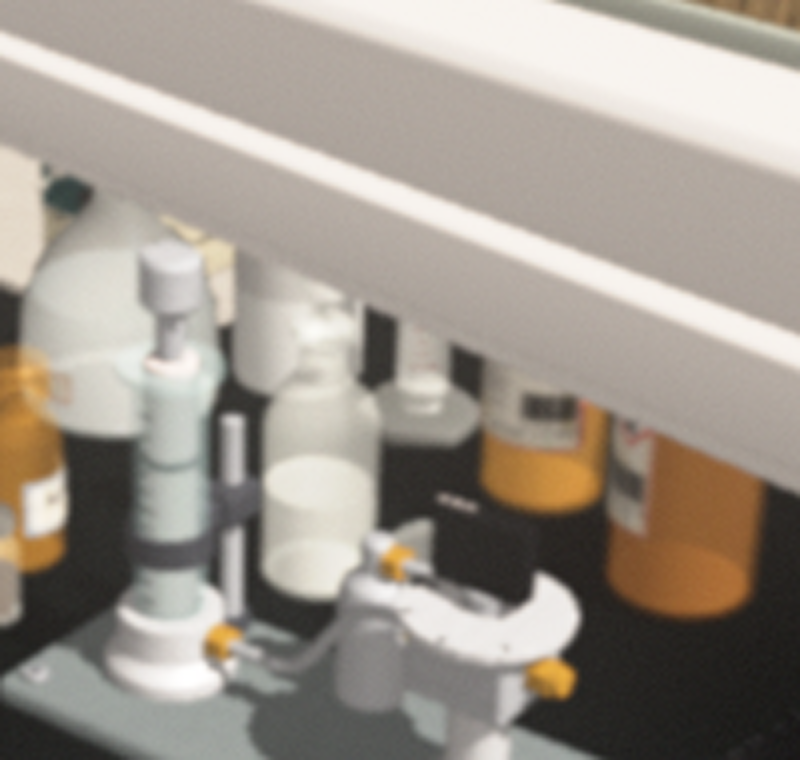

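View pics/t4.png

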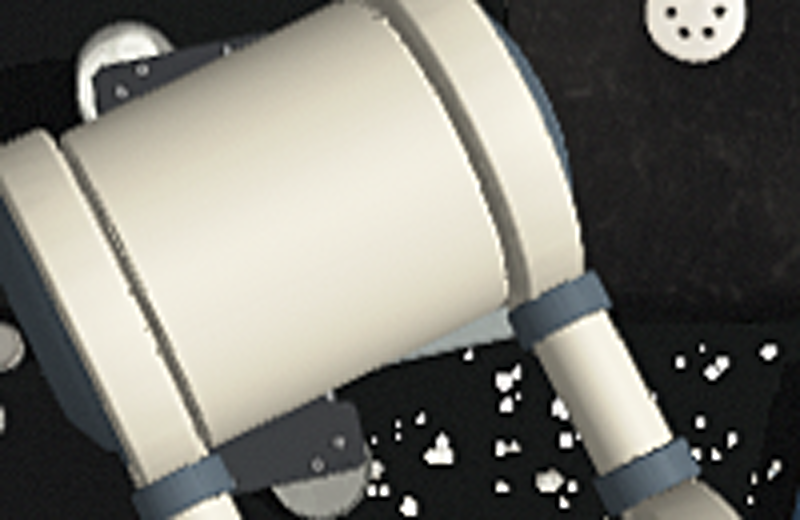

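Run:
```python
from h import *
p=np.load('stand.npy')
def w(X):
    c,s=np.cos(p[2]),np.sin(p[2]);return np.array([p[0]+c*X[0]-s*X[1],p[1]+s*X[0]+c*X[1],X[2]])
a=cv2.imread('pics/top3.png')[200:240,385:430]
a=cv2.resize(a,None,fx=14,fy=14,interpolation=cv2.INTER_CUBIC)
S=lambda q:tuple(int(v) for v in ((q-[385,200]+.5)*14-.5))
b=a.copy()
for th,col in((1.471,(255,0,0)),(1.571,(0,0,255)),(1.671,(0,255,0))):
    d=np.array([-np.cos(th),np.sin(th)])
    cv2.line(b,S(proj('top',w((0,-.08,.1455)))+p[3:5]),S(proj('top',w((d[0]*.027,-.08+d[1]*.027,.1455)))+p[3:5]),col,1)
cv2.line(b,S(proj('top',w((0,-.08,.104)))+p[3:5]),S(proj('top',w((0,-.044,.104)))+p[3:5]),(0,255,255),1)
cv2.imwrite('pics/t3z.png',np.vstack([a[:280],b[:300]][:2]))
cv2.imwrite('pics/t3z.png',b);cv2.imwrite('pics/t3zr.png',a)
```

```text
(no output)
```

View pics/t3z.png

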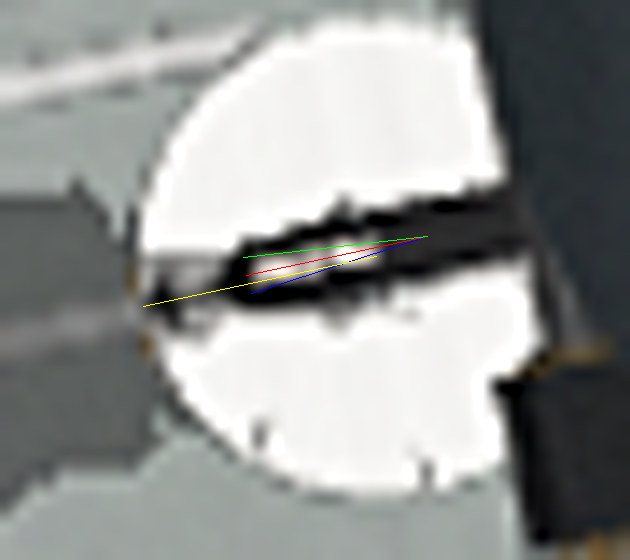

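View pics/t3zr.png

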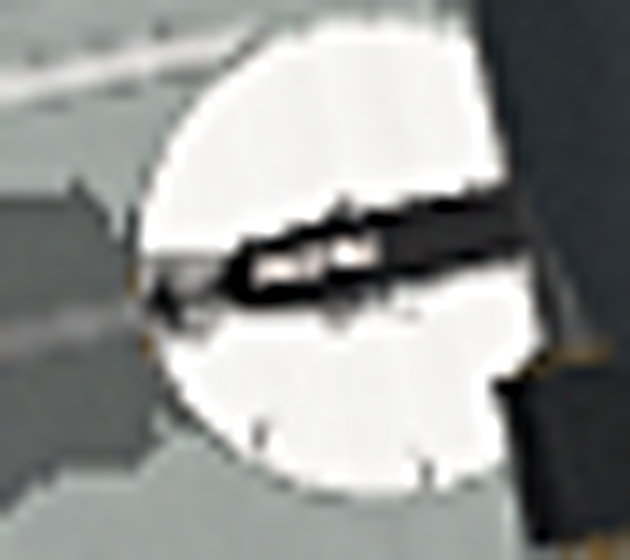

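Call:
carry_out(targets=[{"dx":0.04,"dy":0,"dz":-0.0016,"ax":0,"ay":0,"az":0},{"dx":0.03,"dy":0,"dz":0,"ax":0,"ay":0,"az":0},{"dx":0.025,"dy":0,"dz":0,"ax":0,"ay":0,"az":0},{"dx":0.02,"dy":0,"dz":0,"ax":0,"ay":0,"az":0},{"dx":0,"dy":0,"dz":0,"ax":0,"ay":0,"az":0},{"dx":0,"dy":0,"dz":0,"ax":0,"ay":0,"az":0}])

```text
t: 15.75
position: [0.5193, 0.3071, 0.2057]
ee_rot: [0.45, 0.546, -0.45, 0.545]
contact_force: [0.1, -0.0, -0.2]
gripper_width: 0.649
```

```bash
python3 st.py; python3 go.py .519 .306 .204 -78.8 1
```

```text
15.75 [0.4351, 0.49, 1.4347, -0.0001, 1.2177, 0.2438] [0.5193, 0.3071, 0.2057] [0.4497, 0.5456, -0.4502, 0.5454] [ 0.1 -0.  -0.2] 0.6487458685180904
t 15.75 shift(now-frame) [ 0.0021 -0.0006  0.0012] turn [-0.0013  0.0001  0.0003] | /n [ 0.0021 -0.0006  0.0012] [-0.0013  0.0001  0.0003] mm 1.9977337505524122 deg 0.24303708878732927
```

Call:
carry_out(targets=[{"dx":0.002,"dy":0,"dz":0.001,"ax":0,"ay":0,"az":0},{"dx":0,"dy":0,"dz":0,"ax":0,"ay":0,"az":0},{"dx":0,"dy":0,"dz":0,"ax":0,"ay":0,"az":0}], hand=0.32)

```text
t: 16.12
position: [0.519, 0.3063, 0.2036]
ee_rot: [0.449, 0.546, -0.45, 0.545]
contact_force: [-0.6, -0.3, -0.0]
gripper_width: 0.361
```

Call:
carry_out(targets=[{"dx":0,"dy":0,"dz":0,"ax":0,"ay":0,"az":0},{"dx":0,"dy":0,"dz":0,"ax":0,"ay":0,"az":0}], hand=0.36)

```text
t: 16.38
position: [0.519, 0.3063, 0.2034]
ee_rot: [0.449, 0.546, -0.45, 0.545]
contact_force: [-0.7, -0.4, -0.1]
gripper_width: 0.32
```

Call:
carry_out(targets=[{"dx":0,"dy":0,"dz":0,"ax":0,"ay":0,"az":0},{"dx":0,"dy":0,"dz":0,"ax":0,"ay":0,"az":0},{"dx":0,"dy":0,"dz":0,"ax":0,"ay":0,"az":0}], hand=1)

```text
t: 16.75
position: [0.519, 0.3063, 0.2034]
ee_rot: [0.449, 0.546, -0.45, 0.545]
contact_force: [-0.1, -0.5, 0.3]
gripper_width: 0.291
```

```bash
python3 st.py; python3 -c "
from bench import ctrl;import numpy as np
from scipy.spatial.transform import Rotation as R
s=ctrl.get_state();print(R.from_quat(s['ee_rot']).inv().apply(s['contact_force']),s['wrist_torque'])"
```

```text
16.75 [0.4341, 0.492, 1.4383, -0.0001, 1.2131, 0.2426] [0.519, 0.3063, 0.2034] [0.4493, 0.5458, -0.4505, 0.5453] [-0.1 -0.5  0.3] 0.2909620053934316
[-0.27456495 -0.17731507  0.45443382] [-0.02624074 -0.01207495 -0.06813823]
```

Call:
carry_out(targets=[{"dx":0,"dy":0,"dz":0,"ax":0,"ay":0,"az":0},{"dx":0,"dy":0,"dz":0,"ax":0,"ay":0,"az":0}])

```text
t: 17.0
position: [0.519, 0.3063, 0.2034]
ee_rot: [0.449, 0.546, -0.45, 0.545]
contact_force: [0.3, -0.2, 0.6]
gripper_width: 0.292
```

Run:
```python
from h import *
from bench import ctrl
a=ctrl.read_camera('scene')['img'][...,::-1];cv2.imwrite(f'pics/scene5.png',a)
crop(a,290,150,430,300,5,'pics/sc5.png')
```

```text
(no output)
```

View pics/sc5.png

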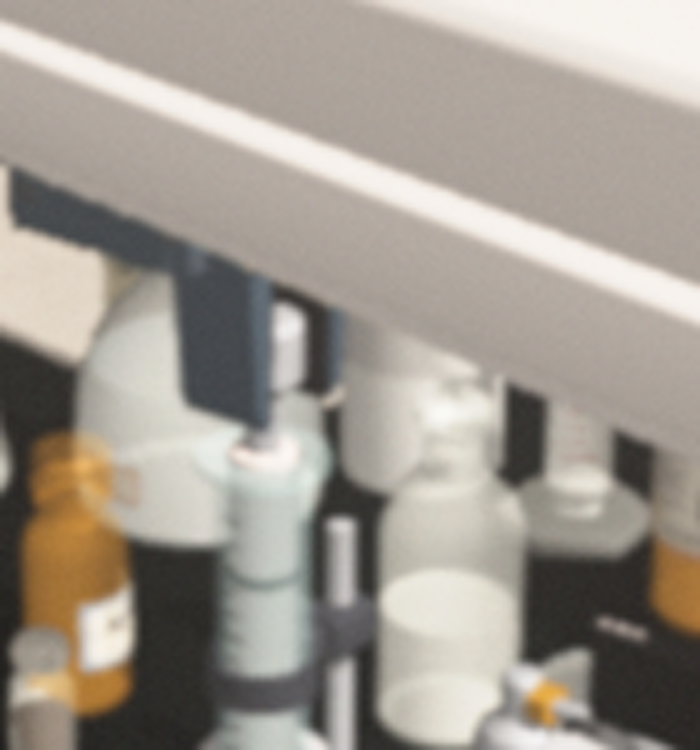

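Call:
carry_out(targets=[{"dx":-0.004,"dy":0,"dz":0,"ax":0,"ay":0,"az":0},{"dx":-0.004,"dy":0,"dz":0,"ax":0,"ay":0,"az":0},{"dx":-0.004,"dy":0,"dz":0,"ax":0,"ay":0,"az":0},{"dx":0,"dy":0,"dz":0,"ax":0,"ay":0,"az":0}])

```text
t: 17.55
position: [0.5191, 0.3063, 0.2133]
ee_rot: [0.449, 0.546, -0.45, 0.545]
contact_force: [0.3, 0.4, -2.4]
gripper_width: 0.297
```

```bash
python3 st.py; python3 go.py .519 .3063 .2484 -78.8 1
```

```text
17.55 [0.4341, 0.4818, 1.4264, -0.0001, 1.2347, 0.2426] [0.5191, 0.3063, 0.2133] [0.4495, 0.5457, -0.4503, 0.5453] [ 0.3  0.4 -2.4] 0.2974911402530794
t 17.55 shift(now-frame) [-0.0439 -0.0002  0.    ] turn [-0.0012  0.0001  0.0004] | /n [-0.0439 -0.0002  0.    ] [-0.0012  0.0001  0.0004] mm 35.108019239160534 deg 0.23676940349673148
```

Call:
carry_out(targets=[{"dx":-0.0045,"dy":0,"dz":0,"ax":0,"ay":0,"az":0},{"dx":-0.0045,"dy":0,"dz":0,"ax":0,"ay":0,"az":0},{"dx":-0.0045,"dy":0,"dz":0,"ax":0,"ay":0,"az":0},{"dx":-0.0045,"dy":0,"dz":0,"ax":0,"ay":0,"az":0},{"dx":-0.0045,"dy":0,"dz":0,"ax":0,"ay":0,"az":0},{"dx":-0.0045,"dy":0,"dz":0,"ax":0,"ay":0,"az":0},{"dx":-0.0045,"dy":0,"dz":0,"ax":0,"ay":0,"az":0},{"dx":-0.0045,"dy":0,"dz":0,"ax":0,"ay":0,"az":0},{"dx":-0.0045,"dy":0,"dz":0,"ax":0,"ay":0,"az":0},{"dx":0,"dy":0,"dz":0,"ax":0,"ay":0,"az":0},{"dx":0,"dy":0,"dz":0,"ax":0,"ay":0,"az":0}])

```text
t: 18.92
position: [0.519, 0.3063, 0.2453]
ee_rot: [0.449, 0.546, -0.451, 0.545]
contact_force: [-0.1, -0.2, -2.6]
gripper_width: 0.29
```

```bash
python3 st.py; python3 go.py .519 .3063 .2484 -78.8 1
python3 - <<'E'
from h import *
from bench import ctrl
a=ctrl.read_camera('scene')['img'][...,::-1];cv2.imwrite(f'pics/scene6.png',a)
crop(a,310,210,390,290,9,'pics/sc6.png')
E
```

```text
18.925 [0.4341, 0.4514, 1.385, -0.0001, 1.3071, 0.2426] [0.519, 0.3063, 0.2453] [0.4492, 0.5458, -0.4505, 0.5453] [-0.1 -0.2 -2.6] 0.29047973888186435
t 18.925 shift(now-frame) [-0.0039  0.     -0.    ] turn [-0.0012  0.0002  0.0006] | /n [-0.0039  0.     -0.    ] [-0.0012  0.0002  0.0006] mm 3.128682666234118 deg 0.2500513052189061
```

View pics/sc6.png

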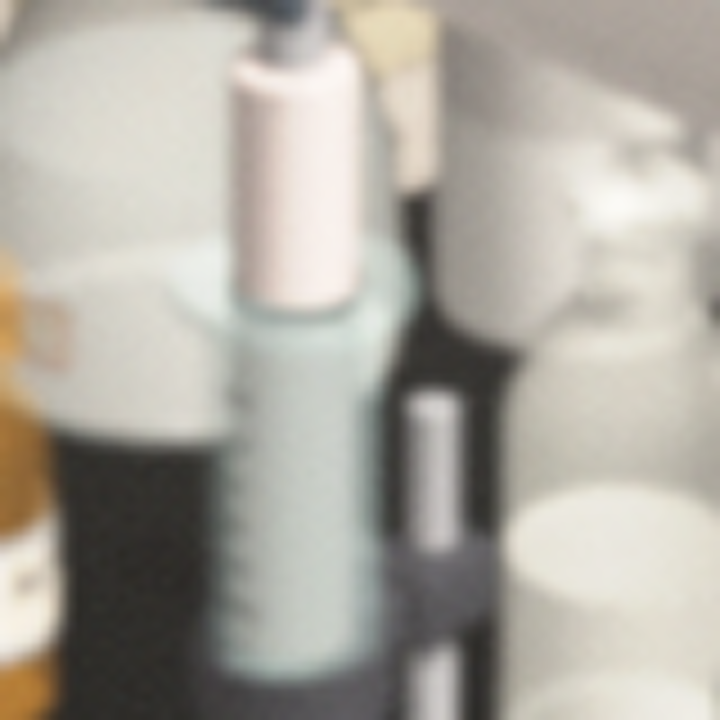

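Call:
carry_out(targets=[{"dx":-0.002,"dy":0,"dz":0,"ax":0,"ay":0,"az":0},{"dx":-0.002,"dy":0,"dz":0,"ax":0,"ay":0,"az":0},{"dx":0,"dy":0,"dz":0,"ax":0,"ay":0,"az":0},{"dx":0,"dy":0,"dz":0,"ax":0,"ay":0,"az":0},{"dx":0,"dy":0,"dz":0,"ax":0,"ay":0,"az":0}])

```text
t: 19.6
position: [0.519, 0.3063, 0.2485]
ee_rot: [0.449, 0.546, -0.451, 0.545]
contact_force: [0.6, 0.2, -1.9]
gripper_width: 0.298
```

```bash
python3 st.py
python3 - <<'E'
from h import *
from bench import ctrl
a=ctrl.read_camera('scene')['img'][...,::-1];cv2.imwrite(f'pics/scene7.png',a)
crop(a,310,210,390,290,9,'pics/sc7.png')
p=np.load('stand.npy')
c,s=np.cos(p[2]),np.sin(p[2])
B=np.array([.519,.306])
# outline of ring edges (front) for plunger lift: project ring z=.163..167 front surface toward camera
cam=K['scene'][1][:2];d=(cam-B)/np.linalg.norm(cam-B)
for z in(.161,.163,.165,.167,.169,.212):
    q=proj('scene',[*(B+d*.012),z])+p[5:7];print(z,((q-[310,210]+.5)*9-.5).round(0))
E
```

```text
19.6 [0.4341, 0.4485, 1.3806, -0.0001, 1.3144, 0.2426] [0.519, 0.3063, 0.2485] [0.4493, 0.5458, -0.4505, 0.5453] [ 0.6  0.2 -1.9] 0.2983893444813928
0.161 [294. 331.]
0.163 [294. 322.]
0.165 [294. 312.]
0.167 [294. 303.]
0.169 [294. 293.]
0.212 [294.  82.]
```

View pics/sc7.png

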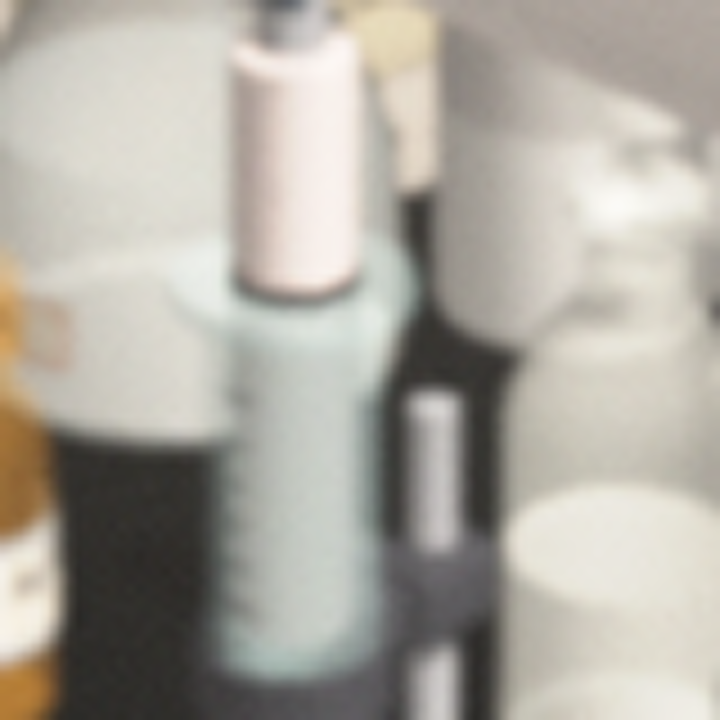

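Run:
```python
from h import *
a=cv2.imread('pics/scene4.png');b=cv2.imread('pics/scene7.png')
cv2.imwrite('pics/cmp.png',np.hstack([cv2.resize(x[210:390,210:480],None,fx=1.45,fy=2) for x in(a,b)]))
d=cv2.absdiff(a,b).max(2)[250:380,380:480];print('tap region diff',d.mean(),(d>40).sum())
```

```text
tap region diff 1.9676923076923076 0
```

View pics/cmp.png

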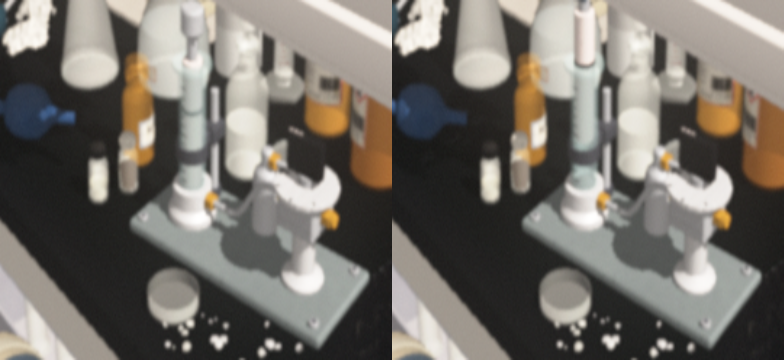

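Tap unchanged, glassware in place, ring at the rim. Handing in.

```bash
python3 -c "
from bench import ctrl;print(ctrl.job_done())"; python3 st.py
```

```text
the job is handed in; nothing more can be done
None
the job is handed in; nothing more can be done
```

I turned the tap first, then drew the plunger up, and handed the job in at about 19.7 s with the head still held in the gripper.

- **Reaching in:** I took the arm over the hood's sash bar. I stepped the fingertips slowly across where a pane might have been and felt no contact.
- **Tap:** I gripped the bar from above and turned it clockwise about 77°. In the top picture afterwards its white mark lies along the arrow line (slope 0.208 against 0.211 expected). While gripping, the wrist briefly read about 15 N sideways because I was about 1.7 mm off the tap's axis. I corrected that before turning.
- **Plunger:** I gripped the head and lifted it straight up, with the gripper rising 45.1 mm. Sideways force stayed under 1 N at each reading, and the pull was about 2–3 N.
- **Last checks:** The scene picture shows the upper half of the dark ring just above the rim and the lower half behind it. In that picture the tap area had not changed since before the grasp, and the glassware in view stood where it was. I could not check the tap in the top picture at the end because the arm hid it.
- **One odd reading:** The gripper showed about 26.5 mm on the 28 mm head. The grip stayed steady and I saw no slipping.

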